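# Unlock the workshop toolbox by its thumbwheels

### The job

Unlock the toolbox: its code, read from left to right as the robot sees it, is 5-2-3. Roll the left and the right thumbwheel with light fingertip pressure (under 15 N) until their numbers stand on top in line with the pointers, leaving the middle wheel, which already shows 2, as it is; then slide the latch post sideways, away from the wheels, fully to its open end and let go. Leave the things lying on the lid where they are.

Things in the scene. Friction and masses are not known exactly. Their poses are not given: they have to be found in the camera images.
- toolbox: black steel toolbox, fixed; lid 250 x 470 mm, top 140 mm above the table; origin: centre of its underside; its x points away from its front edge (away from the robot), y to its left, z up. The wheel lock stands on the lid, centred 55 mm towards the front of the lid's centre.
- wheel_block: grey metal block of the wheel lock, fixed on the lid: 64 mm (x) x 150 mm (y) x 32 mm high, axes as the toolbox; origin: centre of its underside. Three black wheels in it at y = +44 (left), 0 and -44 mm (right), axles along y 19 mm above the origin, tops nominally 12 mm above the block, but worn: each sits up to 4.5 mm higher or lower, to be felt. More than 15 N on wheels or block breaks the lock.
- left_wheel (a joint): turning angle of the left wheel (rad, endless): number n is on top at (n-1) x 1.047, so its code number 5 at 4.189; it grows as the wheel's top rolls away from the robot (toolbox +x).
- left_code (a point): point on the left wheel's rim in the middle of its code number 5; turns with the wheel. Numbers 1 to 6 are white dots as on dice, 60 degrees (26 mm of rim) apart, rising towards the robot's side from the top; the one on top, in line with the white pointer ridges on the block, counts
- left_pointer (a point): fixed point on the line of the pointers, at the nominal top of the left wheel's rim, above which or under which its code number must stand. Wheels are smooth, rigid, 50 mm in diameter, 16 mm wide, turn endlessly and stay where left. A wheel rolls by friction: press a fingertip on its top and drag along toolbox x; it needs about 3.5 N at the rim, so about 6 N or more of pressure, and slips under less.
- middle_wheel (a joint): turning angle of the middle wheel (rad, endless): number n is on top at (n-1) x 1.047, so its code number 2 at 1.047; it grows as the wheel's top rolls away from the robot (toolbox +x). It stands at its number from the start and must not turn by more than about 8 degrees.
- middle_code (a point): point on the middle wheel's rim in the middle of its code number 2; turns with the wheel
- middle_pointer (a point): fixed point on the line of the pointers, at the nominal top of the middle wheel's rim, above which or under which its code number must stand.
- right_wheel (a joint): turning angle of the right wheel (rad, endless): number n is on top at (n-1) x 1.047, so its code number 3 at 2.094; it grows as the wheel's top rolls away from the robot (toolbox +x).
- right_code (a point): point on the right wheel's rim in the middle of its code number 3; turns with the wheel
- right_pointer (a point): fixed point on the line of the pointers, at the nominal top of the right wheel's rim, above which or under which its code number must stand. Wheels do not give: a tip driven a few mm too low presses too hard, and too high it slips.
- latch (a joint): how far the latch has slid (m): 0 shut, 0.016 fully open at its end stop. The latch slides to toolbox -y (away from the wheels, to the right). It takes about 3 N to move, stays where it is left, and is blocked after about 2 mm unless every wheel stands at its number (within about 7 degrees surely frees it). While open it bars the wheels from turning.
- latch_top (a point): top centre of the latch's upright aluminium post, 14 mm (x) x 18 mm (y); the post stands 35 mm above the flat guide it slides on (64 mm in x, 75 mm in y, its top 20 mm above the lid) with room for fingers on its front and back and 32 mm between it and the wheel block; shut, it stands in line with the wheels, 81 mm right of the right wheel's middle
- wrench: steel spanner 170 mm long lying on the toolbox lid behind the lock; a bystander; origin under its middle of length
- sprocket: flat steel toothed disc 64 mm across, 7 mm high, on the lid left of the lock; a bystander; origin under its middle
- patch_tin: round aluminium tin 48 mm across, 18 mm high, on the lid behind the latch; a bystander; origin under its middle

How it is judged:
By the outcome, as a careful person would: the job done as asked, in the order asked, and still so for the second after the job is handed in, with the robot touching nothing.
It also fails if it takes over 70 s, if anything falls off the work surface, if the arm or the gripper's body presses on something with over 40 N, if the wrist force passes 120 N, or if a joint passes its speed limit or range.

### The arm

A 6-joint arm with a two-finger parallel gripper is mounted at the origin on the work surface. World frame = base frame: x ahead of the robot, y to its left, z up, the work surface at z = 0. Lengths are in m, angles in rad, forces in N, time in s.
With the tool pointing down it reaches from about 0.25 to 0.775 m from the base axis. Payload 4 kg.
Tool frame: the origin (TCP) lies midway between the tips of the shut fingers; the grasp point (between the pads) lies 19 mm behind it; z points along the fingers, x is the direction in which the jaws open and shut, and the axes are right-handed (so a half turn about z gives the same grasp; the last joint's range is limited). The gripper opens to 85 mm and grips with 20 to 120 N. Pads are 22 mm wide; open, the fingers measure 114 mm over their backs; the gripper's body (76 mm by 85 mm) begins 54 mm behind the grasp point. The pads swing forward as they close: fully open they stand 13 mm farther back than shut.
Start: joints at [1.011, 0.087, 1.371, -0, 1.684, -0.103], TCP at [0.243, 0.494, 0.2] pointing down, gripper open.
Joint ranges: [-3.1, 3.1], [-0.76, 2.03], [0.27, 2.55], [-1.08, 4.22], [0.17, 2.65], [-2.57, 2.57]. Speed limits (rad/s): [2.79, 2.79, 3.14, 3.14, 3.14, 3.14].

### API

Orientations are given as a rotation vector (axis times angle).
In Python, from station import * gives the robot as it stands.
- The arm moves only by the tool apply_moves, never from a script. Its argument "moves" is a list of rows, each a list of 7 numbers: the turn, a rotation vector about the tool's x, y, z in rad, then the shift along the tool's x, y, z in cm, then the closure, from -1 (fully open) to 1 (shut). A call has exactly 10 rows; each row is the pose to reach, as a shift and turn from the pose commanded when the call began, along the tool's axes at that moment; what a row does not reach only later rows make up. A row lasts 1/12 s, in which the tool goes at most 41.7 mm and 7.16 degrees, less where a joint would pass 70% of its speed; a pose out of reach is approached as far as the arm can. A call with a gripper value outside its range is refused whole. The fingers move at their own pace and stop on an object; "squeeze" is the grip in N (left out, the last holds). Time passes only in rows, so rows that repeat a pose let the fingers close, or fill a call up. It gives the time, the measured TCP pose, the force and the opening at its end, in the units of the state.
- state(): the state, without advancing time (a new reading comes with each control period).
- read_camera(name): name is "side" or "top"; returns the picture (384x512x3 uint8, red, green, blue); there is no depth.
- get_calibration(name): a dict with "K" (3x3 intrinsics, pixels), "k1" (the pictures are not rectified: a ray, as slopes to the right and down, at radius r is drawn at 1 + k1 r^2 times it, then the intrinsics apply), "rvec" (rotation vector, rad) and "tvec" (3), from world to camera coordinates, as OpenCV has them. Camera axes: x right, y down, z forward; pixel columns grow to the right and rows downward; lengths in m; the calibration is good to about 2 mm. A picture is of the moment at which its call begins. get_calibration takes no time and is no camera call.
- hand_in(): hands the job in, once; it reports no verdict.
Trained networks look in the newest picture that a camera, given by its name, has taken for a name from the list of things; names that differ only in an ending like _2 or _b are one class to them, and where a whole thing is asked for, a point or a joint stands for the part that bears it (a point fixed in the world has none). Each returns a list of dicts, best first, with "p" (0 to 1); they miss things now and then, are a little off and sometimes report something else, mostly with a low value. They report only what shows in the picture. A call takes as long as a camera call.
- outline_of(camera, name): "region" (384x512 bool, what is visible of it) and "box" ([centre column, centre row, width, height] in pixels, round what is visible of it).
The state is a dict: "time_s": time; "q": joint angles; "dq": joint speeds; "joint_torque": joint torques, N m; "tool_pos": TCP position; "eef_rot": TCP orientation; "ft_force": force on the tool from outside, world axes, zero at the start; "torque": the same for the moment, N m; "gripper_width": finger opening in m.
Only numpy, scipy, OpenCV 4.12 (cv2) and the standard library are available. Lean on these libraries where they do the work, as an engineer would, in place of code of your own. Each camera call takes 0.05 s, during which the arm holds its last target.

## Working session

There is one attempt and no reset: what is moved stays moved. The work goes in short steps, Python scripts to look and compute and a tool call to move; the robot and the scene stay as the last step left them, time stands still between calls to the robot, and variables do not carry over. Pictures are saved under pics/ and viewed, and the job is handed in when it is done.

Besides the shell and the picture viewer there is one more tool, called as a command line: name --pt "numbers of a row" for each row, then --argument value for the rest. apply_moves: Moves the arm, as the interface text tells. Its arguments: {"type":"object","properties":{"moves":{"type":"array","items":{"type":"array","items":{"type":"number"}}},"squeeze":{"type":"number"}},"required":["moves"]}

```bash
ls; mkdir -p pics
python3 - <<'E'
from station import *
import cv2
for n in ("side","top"):
    im=read_camera(n); cv2.imwrite(f"pics/{n}0.png",im[:,:,::-1])
    c=get_calibration(n); print(n,c)
print(state())
E
```

```text
pics
side {'K': array([[390.55708972,   0.        , 252.19012892],
       [  0.        , 390.55708972, 189.25937906],
       [  0.        ,   0.        ,   1.        ]]), 'k1': -0.11327972458582888, 'rvec': array([ 2.39321579, -0.34058365,  0.12751195]), 'tvec': array([-0.59643501,  0.26039887,  0.7561898 ])}
top {'K': array([[420.35813949,   0.        , 254.96273578],
       [  0.        , 420.35813949, 198.57250925],
       [  0.        ,   0.        ,   1.        ]]), 'k1': -0.12155503042354744, 'rvec': array([ 2.17526859, -2.125075  ,  0.20438743]), 'tvec': array([0.02933794, 0.65705605, 0.77990431])}
{'time_s': 0.1, 'q': array([ 1.01090657e+00,  8.79351585e-02,  1.37213993e+00, -5.80802680e-06,
        1.68360173e+00, -1.03059277e-01]), 'dq': array([ 0.0001188 ,  0.00015964, -0.00287757,  0.00078358,  0.00109467,
       -0.00063712]), 'joint_torque': array([ 2.03166506e-03, -3.53013790e+01, -3.14218891e+01, -1.45042477e-04,
        7.94846710e-03,  2.93339053e-05]), 'tool_pos': array([0.24231555, 0.49316283, 0.19860802]), 'eef_rot': array([ 2.66597232,  1.66024499, -0.00293744]), 'ft_force': array([0.41405896, 0.89539943, 0.01503714]), 'torque': array([-0.02635249,  0.00892803,  0.02176678]), 'gripper_width': 0.08550940323570302}
```

View pics/side0.png

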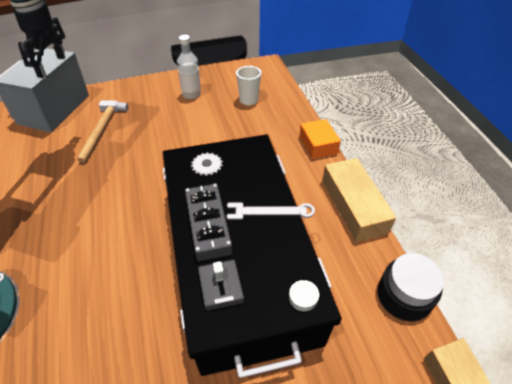

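View pics/top0.png

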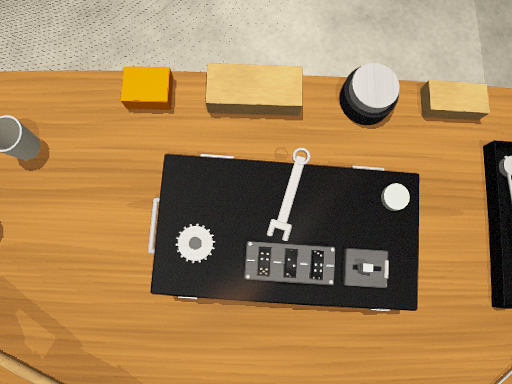

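The pictures show the toolbox with three wheels near top (264,262), (290,262), (317,264) and the latch post at (368,268). I'll fit poses and zoom in.

```bash
cat > h.py <<'E'
import numpy as np, cv2
from station import *
from scipy.optimize import least_squares
from scipy.spatial.transform import Rotation as R
def proj(n,P):
    c=get_calibration(n); P=np.atleast_2d(P)
    X=P@R.from_rotvec(c["rvec"]).as_matrix().T+c["tvec"]
    s=X[:,:2]/X[:,2:]; r2=(s**2).sum(1,keepdims=True)
    s=s*(1+c["k1"]*r2); K=c["K"]
    return s*[K[0,0],K[1,1]]+[K[0,2],K[1,2]]
def ray(n,uv):
    c=get_calibration(n);K=c["K"]
    s=cv2.undistortPoints(np.array(uv,float).reshape(-1,1,2),K,np.array([c["k1"],0,0,0])).reshape(-1,2)
    M=R.from_rotvec(c["rvec"]).as_matrix()
    d=np.c_[s,np.ones(len(s))]@M; o=-M.T@c["tvec"]
    return o,d
def at_z(n,uv,z):
    o,d=ray(n,uv); t=(z-o[2])/d[:,2]; return o+d*t[:,None]
E
python3 - <<'E'
from h import *
for n in ("top","side"):
    for k in ("toolbox","wheel_block","left_wheel","latch_top","wrench","sprocket","patch_tin"):
        for d in outline_of(n,k)[:4]:
            if d["p"]>0.2:
                ys,xs=np.where(d["region"]); 
                print(n,k,round(d["p"],2),np.round(d["box"],1),round(xs.mean(),1),round(ys.mean(),1),len(xs), cv2.minAreaRect(np.c_[xs,ys].astype(np.float32)))
for n,b in (("top",(235,225,165,75)),("side",(160,175,100,140))):
    im=cv2.imread(f"pics/{n}0.png"); x,y,w,h=b
    s=min(790/w,590/h)
    cv2.imwrite(f"pics/{n}0z.png",cv2.resize(im[y:y+h,x:x+w],None,fx=s,fy=s,interpolation=cv2.INTER_CUBIC)); print(s)
E
```

```text
top wheel_block 0.86 [287.1 263.1  95.3  44.9] 289.3 262.7 3454 ((289.57452392578125, 262.6834716796875), (90.10105895996094, 39.502803802490234), 3.2397000789642334)
top left_wheel 0.68 [263.6 262.3  10.8  20.4] 263.4 261.0 241 ((263.0, 261.0), (24.0, 10.0), 90.0)
top latch_top 0.53 [366.6 266.6  18.1   7. ] 365.0 267.0 137 ((365.0, 267.0), (8.0, 16.0), 90.0)
top wrench 0.57 [285.5 194.8  43.8  90.5] 288.6 195.5 1019 ((290.5, 193.50001525878906), (21.503488540649414, 94.23587799072266), 18.43494987487793)
top sprocket 0.89 [196.8 243.1  35.7  37.1] 195.4 242.7 1015 ((195.4000244140625, 242.80003356933594), (35.77708435058594, 34.882659912109375), 63.43495178222656)
top patch_tin 0.94 [394.9 196.8  29.5  29. ] 394.9 197.0 589 ((395.00006103515625, 197.00001525878906), (25.93838882446289, 26.832813262939453), 63.43495178222656)
top patch_tin 0.46 [318.4 266.   10.1  28.8] 316.8 264.9 308 ((317.1046142578125, 265.116943359375), (11.426823616027832, 28.178770065307617), 3.1798300743103027)
side toolbox 0.89 [253.1 254.9 185.2 242.5] 242.3 260.6 28817 ((251.4229736328125, 255.51217651367
[... 603 characters left out ...]
1562, 21.207469940185547), 80.53767395019531)
side latch_top 0.56 [221.1 271.5   9.2  18.7] 218.2 271.4 150 ((218.2692413330078, 271.3461608886719), (18.04268455505371, 8.629109382629395), 78.69007110595703)
side wrench 0.76 [272.6 212.7  85.5  18.4] 267.8 211.1 792 ((270.0, 211.0), (16.0, 84.0), 90.0)
side sprocket 0.8 [206.4 163.4  28.5  23. ] 206.7 163.9 496 ((206.5, 164.0), (20.0, 29.0), 90.0)
side sprocket 0.22 [211.2 233.1  24.8  12.4] 210.7 231.9 273 ((210.49600219726562, 231.22801208496094), (12.790310859680176, 24.686193466186523), 79.69515228271484)
side patch_tin 0.77 [304.6 295.2  34.4  31.8] 303.4 295.3 721 ((303.5, 295.5), (29.0, 29.0), 90.0)
4.787878787878788
4.214285714285714
```

```bash
sleep 0
```

```text
(no output)
```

View pics/top0z.png

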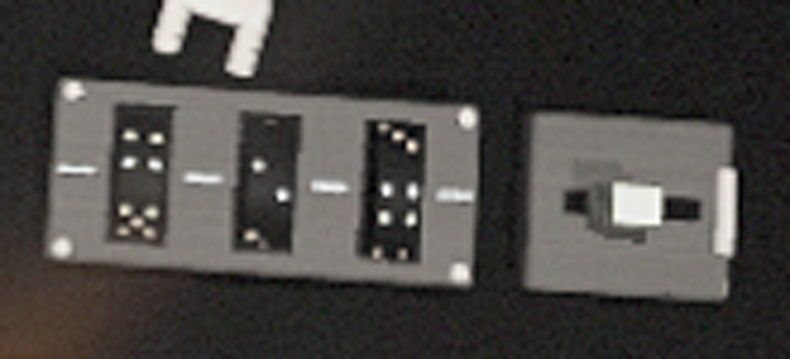

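View pics/side0z.png

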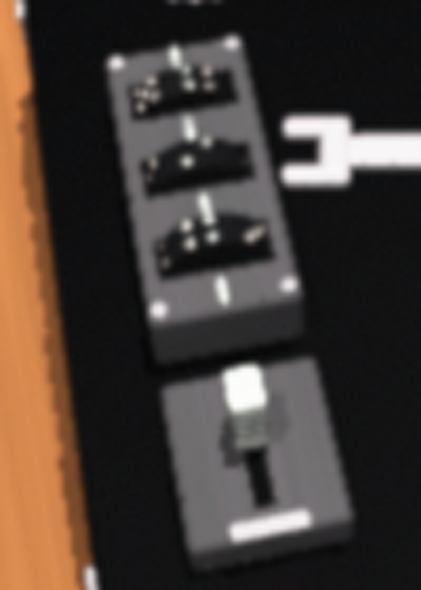

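The zoomed views show left wheel: 4 near the top and 5 on the robot's side; middle: 2 on top; right: 4 just front of top and 3 behind. So left rolls +x and right rolls −x. Next I'll fit the lock pose and the angles.

```bash
cat > fit.py <<'E'
from h import *
def z2(n,p):
    s,x,y={"top":(790/165,235,225),"side":(590/140,160,175)}[n]
    p=np.array(p,float); return (p+0.5)/s-0.5+[x,y]
hx,hy=.032,.075
C=np.array([[hx,hy,.172],[hx,-hy,.172],[-hx,-hy,.172],[-hx,hy,.172]])
obs={"top":z2("top",[(59,78),(480,106),(474,287),(46,258)]),"side":z2("side",[(240,38),(302,310),(150,322),(107,62)])}
def w(p,P):
    c,s=np.cos(p[2]),np.sin(p[2]); P=np.atleast_2d(P)
    return np.c_[p[0]+c*P[:,0]-s*P[:,1],p[1]+s*P[:,0]+c*P[:,1],P[:,2]]
if __name__=="__main__":
    for cams in (["top"],["side"],["top","side"]):
        r=least_squares(lambda p:np.concatenate([(proj(n,w(p,C))-obs[n]).ravel() for n in cams]),[.5,0,0])
        print(cams,r.x.round(4),np.degrees(r.x[2]).round(2),np.sqrt((r.fun**2).mean()).round(2))
    p=r.x; np.save("p.npy",p)
    print((proj("top",w(p,C))-obs["top"]).round(1).tolist(),(proj("side",w(p,C))-obs["side"]).round(1).tolist())
    # lid corners
    L=np.array([[.125+.055,.235,.14],[.125+.055,-.235,.14],[-.125+.055,-.235,.14],[-.125+.055,.235,.14]])
    for n in("top","side"): print(n,proj(n,w(p,L)).round(0).tolist())
    for n in ("top","side"):
        f={"top":(790/165,235,225),"side":(590/140,160,175)}[n]
        im=cv2.imread(f"pics/{n}0z.png")
        def dot(P,col):
            for q in proj(n,w(p,P)):
                X=(q+.5-f[1:])*f[0]-.5; cv2.circle(im,tuple(int(v) for v in X.round()),3,col,-1)
        dot(C,(0,0,255))
        for y in (.044,0,-.044):
            for a in range(-60,61,15):
                a=np.radians(a); dot([[.025*np.sin(a),y-.008,.159+.025*np.cos(a)],[.025*np.sin(a),y+.008,.159+.025*np.cos(a)]],(0,255,0) if abs(a)>.01 else (255,0,255))
        for y in(-.125,-.116):
          for dx in(-.007,.007):
            for dy in(-.009,.009): dot([[dx,y+dy,.195]],(255,255,0) if y==-.125 else (0,255,255))
        cv2.imwrite(f"pics/{n}0o.png",im)
E
python3 fit.py
```

```text
['top'] [ 0.5304 -0.0129 -0.0474] -2.72 0.47
['side'] [ 0.5292 -0.0185 -0.061 ] -3.5 1.08
['top', 'side'] [ 0.5299 -0.0148 -0.0537] -3.08 1.34
[[0.9, -0.5], [1.9, 0.3], [1.3, 0.9], [0.6, 0.6]] [[0.4, -1.5], [0.3, -3.9], [-0.4, 0.3], [-0.4, -1.7]]
top [[165.0, 152.0], [421.0, 173.0], [418.0, 312.0], [150.0, 293.0]]
side [[269.0, 132.0], [343.0, 319.0], [187.0, 354.0], [162.0, 149.0]]
```

View pics/top0o.png

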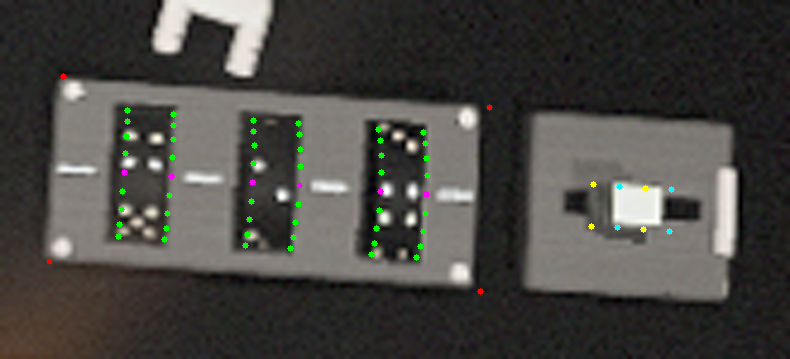

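View pics/side0o.png

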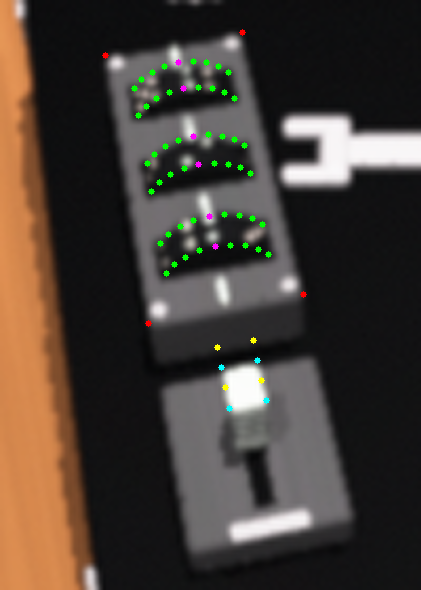

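Run:
```python
import cv2,numpy as np
def z(n,x,y,w,h,s):
    im=cv2.imread(f"pics/{n}0.png")[y:y+h,x:x+w]
    im=cv2.resize(im,None,fx=s,fy=s,interpolation=cv2.INTER_CUBIC)
    im=np.clip(im.astype(float)*1.3,0,255).astype(np.uint8)
    for i in range(0,w,5):
        cv2.putText(im,str(x+i),(int((i+.5)*s)-12,10),0,.35,(0,255,255),1); cv2.line(im,(int((i+.5)*s),12),(int((i+.5)*s),16),(0,255,255),1)
    for i in range(0,h,5):
        cv2.putText(im,str(y+i),(0,int((i+.5)*s)+4),0,.35,(0,255,255),1); cv2.line(im,(24,int((i+.5)*s)),(28,int((i+.5)*s)),(0,255,255),1)
    return im
a=z("top",243,240,45,43,13); cv2.imwrite("pics/zl.png",a)
a=z("top",290,243,48,43,13); cv2.imwrite("pics/zr.png",a)
a=z("side",184,182,50,70,8); cv2.imwrite("pics/zs.png",a)
```

```text
(no output)
```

View pics/zl.png

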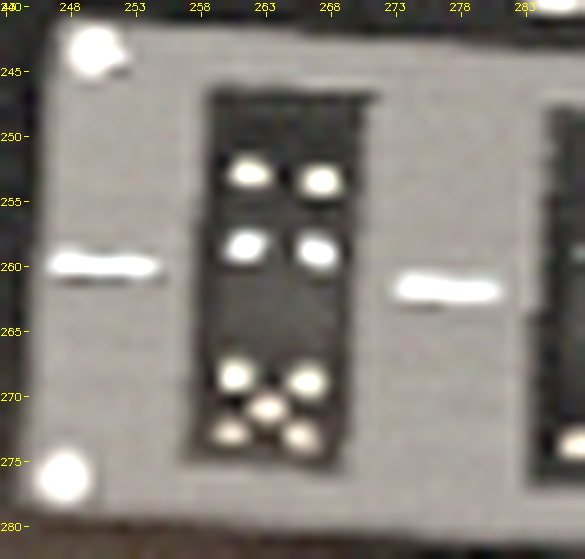

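View pics/zr.png

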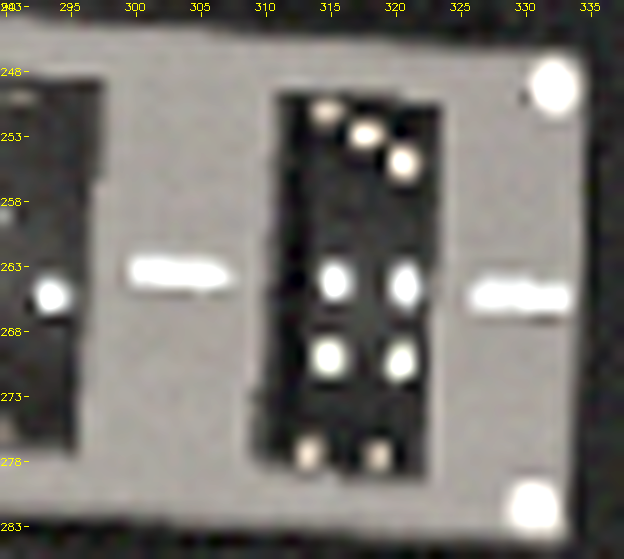

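View pics/zs.png

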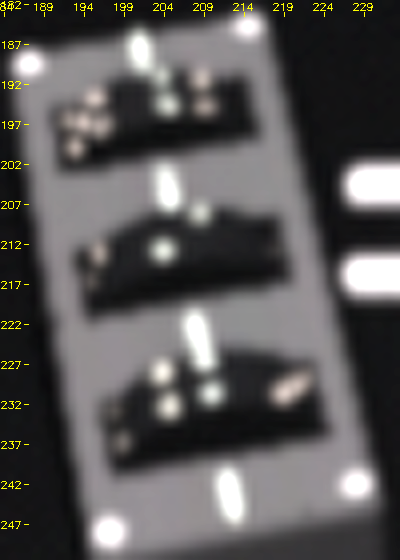

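```bash
cat > fit2.py <<'E'
from fit import *
obs["side"]=z2("side",[(241,35),(301,293),(150,318),(107,58)])
ptr={"top":np.array([(250.5,260.1),(277,261.8),(303.5,263.6),(329.5,265.4)]),"side":np.array([(204.6,205.2),(208.9,224.5),(212.7,243.3)])}
py={"top":[.064,.022,-.022,-.064],"side":[.022,-.022,-.064]}
# dots: cam, wheel idx, number, (du along rim toward robot, dv along y) signs
D=[]
def add(c,w_,n,lst): 
    for du,dv,u,v in lst: D.append((c,w_,n,du,dv,u,v))
add("top",0,4,[(-1,1,261.7,252.8),(-1,-1,267.3,253.4),(1,1,261.4,258.4),(1,-1,266.9,258.9)])
add("top",0,5,[(-1,1,260.6,268.4),(-1,-1,266.1,268.9),(0,0,263.1,270.9),(1,1,260.3,272.8),(1,-1,265.6,273.2)])
add("top",1,2,[(-1,1,288.8,259.2),(1,-1,293.7,265.3)])
add("top",2,3,[(-1,1,314.7,251),(0,0,317.6,252.8),(1,-1,320.5,255)])
add("top",2,4,[(-1,1,315.3,264.2),(-1,-1,320.6,264.4),(1,1,314.9,270),(1,-1,320.3,270.2)])
add("top",2,5,[(-1,1,313.3,277.5),(-1,-1,318.6,277.6)])
add("side",0,4,[(1,-1,204.5,194.5),(-1,-1,209.2,194.5)])
add("side",0,5,[(-1,1,195.3,193.6),(0,0,194,196.8),(-1,-1,196.3,197),(1,-1,193,200)])
add("side",1,2,[(1,-1,204,212.8),(-1,1,208.5,208)])
add("side",2,4,[(1,1,204,228),(1,-1,205,232),(-1,-1,210,230.5)])
Y=[.044,0,-.044]
def res(p,full=True):
    out=[]
    P={"top":[p[0],p[1],p[4]],"side":[p[2],p[3],p[4]]}
    for c in P:
        cc=C.copy(); cc[:,2]+=p[13 if c=="top" else 14]
        out.append((proj(c,w(P[c],cc))-obs[c]).ravel()*.5)
        out.append((proj(c,w(P[c],np.array([[0,y,.1725+p[13 if c=="top" else 14]] for y in py[c]])))-ptr[c])[:,1 if c=="top" else 0])
    a,b=p[11],p[12]
    for c,i,n,du,dv,u,v in D:
        ph=(n-1)*np.pi/3-p[5+i]+du*a/.025
        Q=[-.025*np.sin(ph),Y[i]+dv*b,.159+p[8+i]+.025*np.cos(ph)+p[13 if c=="top" else 14]]
        out.append((proj(c,w(P[c],Q))[0]-[u,v]))
    out.append(np.array(p[8:11])/.003*.3); out.append(np.array([p[13],p[14]])/.002*.3)
    return np.concatenate(out)
p0=[.53,-.014,.53,-.014,-.05,3.3,1.05,3.0,0,0,0,.004,.004,0,0]
r=least_squares(res,p0,loss="soft_l1",x_scale=[.01]*4+[.02]+[.1]*3+[.003]*3+[.001]*2+[.002]*2)
p=r.x
print("top",p[:2].round(4),"side",p[2:4].round(4),"yaw",np.degrees(p[4]).round(2))
print("theta",p[5:8].round(3),"target",[4.189,1.047,2.094],"deg to go",np.degrees(np.array([4.189,1.047,2.094])-p[5:8]).round(1))
print("h",p[8:11].round(4),"a,b",p[11:13].round(4),"dz",p[13:].round(4)); print(np.abs(res(p)).max().round(2),np.sqrt((res(p)**2).mean()).round(2))
J=r.jac; cov=np.linalg.pinv(J.T@J)*.25; print(np.sqrt(np.diag(cov))[5:11].round(4))
np.save("p2.npy",p)
E
python3 fit2.py
```

```text
Traceback (most recent call last):
  File "fit2.py", line 35, in <module>
    r=least_squares(res,p0,loss="soft_l1",x_scale=[.01]*4+[.02]+[.1]*3+[.003]*3+[.001]*2+[.002]*2)
  File "fit2.py", line 31, in res
    out.append((proj(c,w(P[c],Q))[0]-[u,v]))
                ~~~~^^^^^^^^^^^^^
  File "h.py", line 6, in proj
    c=get_calibration(n); P=np.atleast_2d(P)
ValueError: time passes only in moves, steps and waits
```

```bash
sed -i 's/^def proj/CAL={n:get_calibration(n) for n in ("top","side")}\ndef proj/; s/c=get_calibration(n)/c=CAL[n]/' h.py; python3 fit2.py; python3 -c "
from station import *
print(state()['time_s'])"
```

```text
top [ 0.5305 -0.0128] side [ 0.5298 -0.0138] yaw -2.75
theta [3.461 1.066 2.947] target [4.189, 1.047, 2.094] deg to go [ 41.7  -1.1 -48.9]
h [-0.0008  0.0003  0.0032] a,b [0.0048 0.0045] dz [ 0.0001 -0.0017]
0.68 0.17
[0.0196 0.0206 0.0196 0.0014 0.0016 0.0015]
0.8
```

```bash
cat > plan.py <<'E'
import numpy as np
O=np.array([.5302,-.0133]); YAW=np.radians(-2.75)
def lock(x,y): # mm -> world
    c,s=np.cos(YAW),np.sin(YAW); return O+np.array([c*x-s*y,s*x+c*y])/1000
def shift(cur,cyaw,tgt,tyaw):
    d=np.array(tgt)-cur; c,s=np.cos(cyaw),np.sin(cyaw)
    t=np.array([d[0]*c+d[1]*s, d[0]*s-d[1]*c, -d[2]])*100
    return t.round(3), "turnz",round(-(tyaw-cyaw),4)
E
python3 - <<'E'
from plan import *
t=lock(-9,44); print(t)
print(shift([.243,.494,.2],1.011+.103,[*t,.21],YAW+np.pi/2))
E
```

```text
[0.5233214  0.03108113]
(array([-29.181,  45.576,  -1.   ]), 'turnz', np.float64(-0.4088))
```

apply_moves --pt "0 0 0 0 0 -4 1" --pt "0 0 -0.1 -2 3.1 -5 1" --pt "0 0 -0.2 -4.2 6.5 -5 1" --pt "0 0 -0.3 -6.5 10.1 -5 1" --pt "0 0 -0.41 -8.7 13.6 -5 1" --pt "0 0 -0.41 -10.9 17 -5 1" --pt "0 0 -0.41 -13.1 20.5 -5 1" --pt "0 0 -0.41 -15.3 23.9 -5 1" --pt "0 0 -0.41 -17.5 27.4 -5 1" --pt "0 0 -0.41 -19.7 30.8 -5 1"

```text
time_s: 1.63
tool_pos: [0.4329, 0.179, 0.25]
eef_rot: [2.273, 2.168, 0.002]
ft_force: [1.3, 0.3, -0.1]
gripper_width: -0.0001
```

Run:
```python
from plan import *
t=lock(-9,44)
print(shift([.4325,.1814,.25],1.523,[*t,.2],1.523))
from station import *
print(state())
```

```text
(array([-14.581,   9.79 ,   5.   ]), 'turnz', -0.0)
{'time_s': 1.6333, 'q': array([ 2.70973996e-01, -1.00891361e-01,  1.45888650e+00,  7.01945311e-05,
        1.78246287e+00, -1.25287648e+00]), 'dq': array([-1.01911179,  0.12524125, -0.10905546,  0.00712223, -0.02028269,
       -1.01033186]), 'joint_torque': array([  3.69585559, -28.85591269, -30.89501381,  -0.10425999,
         0.27212134,   0.81708916]), 'tool_pos': array([0.43285147, 0.17901808, 0.25004556]), 'eef_rot': array([2.27260887e+00, 2.16837958e+00, 1.62234925e-03]), 'ft_force': array([ 1.27964143,  0.2708739 , -0.12919149]), 'torque': array([ 0.00865629, -0.04626428,  0.01488135]), 'gripper_width': -0.00010938380146032937}
```

apply_moves --pt "0 0 0 -3.5 2.4 0 1" --pt "0 0 0 -7 4.8 0 1" --pt "0 0 0 -10.5 7.2 1 1" --pt "0 0 0 -13 9 2.5 1" --pt "0 0 0 -14.6 9.8 4 1" --pt "0 0 0 -14.6 9.8 5 1" --pt "0 0 0 -14.6 9.8 5 1" --pt "0 0 0 -14.6 9.8 5 1" --pt "0 0 0 -14.6 9.8 5 1" --pt "0 0 0 -14.6 9.8 5 1"

```text
time_s: 2.47
tool_pos: [0.5235, 0.0318, 0.2014]
eef_rot: [2.269, 2.17, 0.004]
ft_force: [-0.2, -0.8, 0.9]
gripper_width: 0.0
```

Run:
```python
from h import *
s=state(); print(s["tool_pos"],s["eef_rot"],s["ft_force"],s["dq"].round(3),s["q"])
for n in("top","side"):
    im=read_camera(n); cv2.imwrite(f"pics/{n}1.png",im[:,:,::-1])
a=cv2.imread("pics/top1.png")[150:350,150:420]; b=cv2.imread("pics/side1.png")[120:320,130:330]
cv2.imwrite("pics/c1.png",np.hstack([cv2.resize(a,None,fx=1.7,fy=1.7),cv2.resize(b,None,fx=1.7,fy=1.7)]))
```

```text
[0.52345593 0.03175977 0.20140415] [2.26933903 2.1698214  0.00351396] [-0.22224524 -0.79240822  0.88044171] [-0.    -0.001 -0.001 -0.    -0.002 -0.002] [-4.77825228e-02  2.74925106e-02  1.43016048e+00  3.55827703e-04
  1.68106274e+00 -1.57371045e+00]
```

View pics/c1.png

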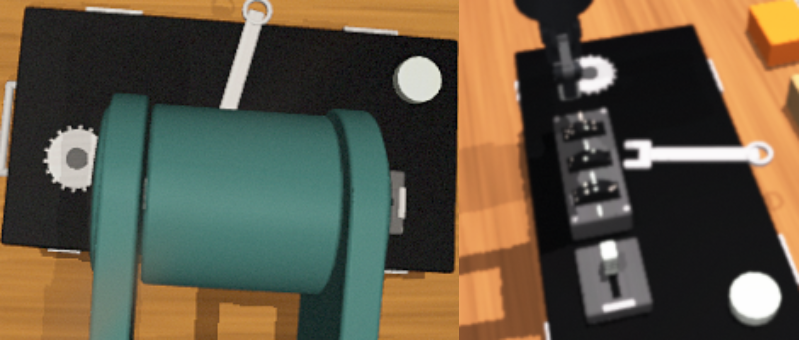

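Run:
```python
from h import *
from plan import *
print(proj("side",[[.5235,.0318,.2014],[.5235,.0318,.22],[*lock(0,44),.183]]))
im=cv2.imread("pics/side1.png")[120:220,160:260]
cv2.imwrite("pics/c1z.png",cv2.resize(im,None,fx=6,fy=6,interpolation=cv2.INTER_CUBIC))
```

```text
[[196.74575847 186.15940829]
 [195.65163932 179.29381875]
 [202.48141613 192.15840895]]
```

View pics/c1z.png

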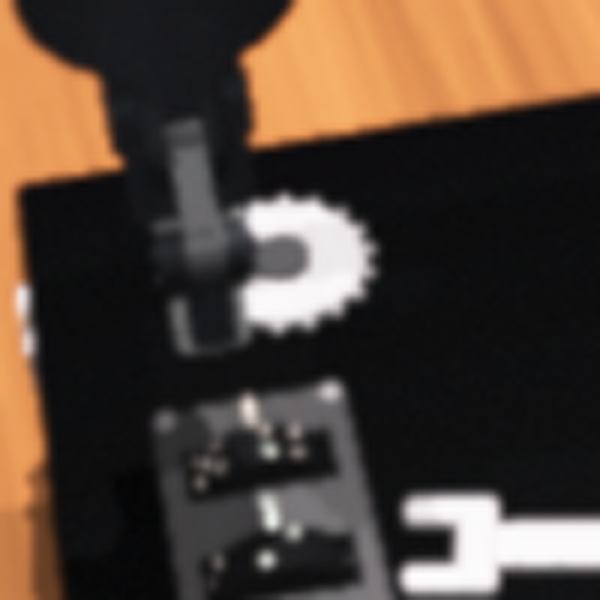

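Run:
```python
from h import *
im=cv2.imread("pics/side1.png")[150:210,170:240].astype(float)
im=np.clip(255*(im/255)**.4,0,255).astype(np.uint8)
im=cv2.resize(im,None,fx=9,fy=9,interpolation=cv2.INTER_CUBIC)
cv2.imwrite("pics/c1g.png",im)
```

```text
(no output)
```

View pics/c1g.png

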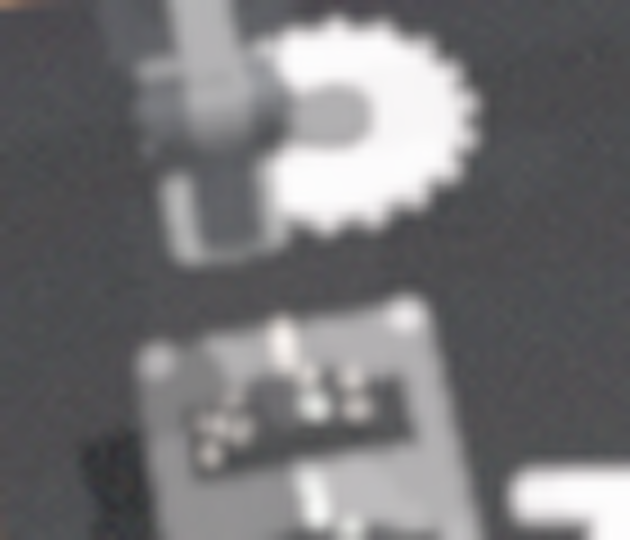

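Run:
```python
from h import *
from plan import *
T=np.array([.2423,.4932,.1986]); d=np.array([np.cos(1.114),np.sin(1.114),0])
print(proj("side",[T,T+[0,0,.013]+d*.0425,T+[0,0,.013]-d*.0425,T+[0,0,.05]]).round(1))
im=cv2.imread("pics/side0.png")[0:130,0:110]
im=np.clip(255*(im/255)**.5,0,255).astype(np.uint8)
cv2.imwrite("pics/s0g.png",cv2.resize(im,None,fx=4.5,fy=4.5,interpolation=cv2.INTER_CUBIC))
T=np.array([.5235,.0318,.2014])
```

```text
[[57.9 82.4]
 [64.4 69.2]
 [47.7 87.5]
 [51.3 65.5]]
```

View pics/s0g.png

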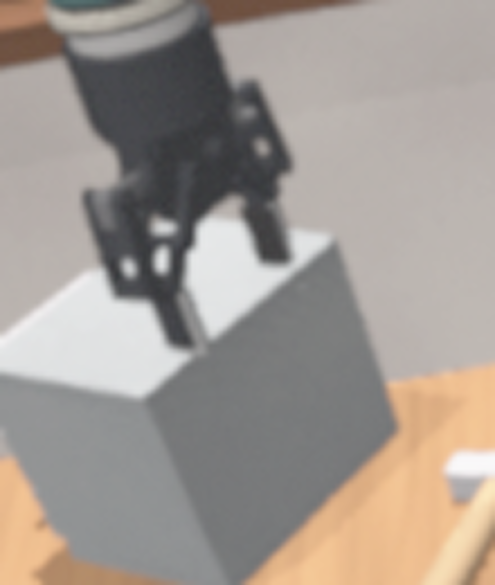

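The side view puts the fingertips at about (195,179), some 8–12 px higher than the reported TCP projects to. I'll approach carefully and by feel.

apply_moves --pt "0 0 0 0 0 0.3 1" --pt "0 0 0 0 0 0.6 1" --pt "0 0 0 0 0 0.9 1" --pt "0 0 0 0 0 1.1 1" --pt "0 0 0 0 0 1.3 1" --pt "0 0 0 0 0 1.3 1" --pt "0 0 0 0 0 1.3 1" --pt "0 0 0 0 0 1.3 1" --pt "0 0 0 0 0 1.3 1" --pt "0 0 0 0 0 1.3 1"

```text
time_s: 3.4
tool_pos: [0.5233, 0.0305, 0.1869]
eef_rot: [2.273, 2.169, 0.001]
ft_force: [0.0, -0.3, 0.2]
gripper_width: -0.0003
```

```bash
cat > look.py <<'E'
from h import *
import sys
n=sys.argv[1]
s=state(); print(s["time_s"],s["tool_pos"],s["ft_force"])
im=read_camera("side")[:,:,::-1]; cv2.imwrite(f"pics/side{n}.png",im)
im=im[150:260,165:255].astype(float)
im=np.clip(255*(im/255)**.5,0,255).astype(np.uint8)
cv2.imwrite(f"pics/s{n}z.png",cv2.resize(im,None,fx=5.4,fy=5.4,interpolation=cv2.INTER_CUBIC))
E
python3 look.py 2
```

```text
3.4 [0.52332852 0.03049384 0.18691934] [ 0.01058849 -0.30764928  0.19674855]
```

View pics/s2z.png

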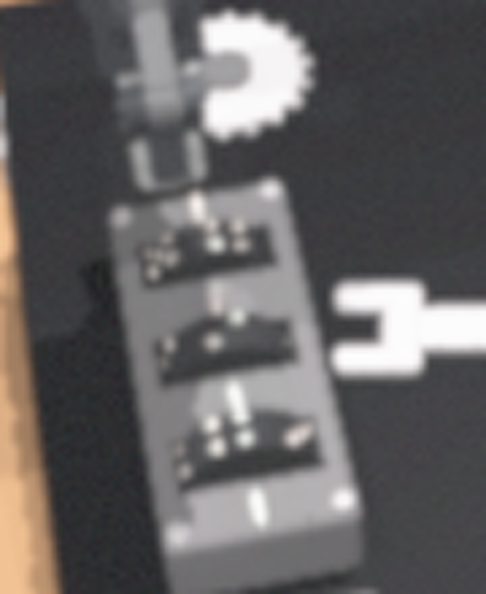

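apply_moves --pt "0 0 0 0 0 0.05 1" --pt "0 0 0 0 0 0.1 1" --pt "0 0 0 0 0 0.15 1" --pt "0 0 0 0 0 0.2 1" --pt "0 0 0 0 0 0.2 1" --pt "0 0 0 0 0 0.2 1" --pt "0 0 0 0 0 0.2 1" --pt "0 0 0 0 0 0.2 1" --pt "0 0 0 0 0 0.2 1" --pt "0 0 0 0 0 0.2 1"

```text
time_s: 4.28
tool_pos: [0.5232, 0.0305, 0.1847]
eef_rot: [2.273, 2.169, 0.0]
ft_force: [0.6, -0.3, 0.1]
gripper_width: 0.0
```

```bash
python3 look.py 3
```

```text
4.2833 [0.52322212 0.03054537 0.18472697] [ 0.60170707 -0.25146418  0.11410242]
```

apply_moves --pt "0 0 0 0 0 0.05 1" --pt "0 0 0 0 0 0.1 1" --pt "0 0 0 0 0 0.15 1" --pt "0 0 0 0 0 0.2 1" --pt "0 0 0 0 0 0.2 1" --pt "0 0 0 0 0 0.2 1" --pt "0 0 0 0 0 0.2 1" --pt "0 0 0 0 0 0.2 1" --pt "0 0 0 0 0 0.2 1" --pt "0 0 0 0 0 0.2 1"

```text
time_s: 5.17
tool_pos: [0.5232, 0.0305, 0.1828]
eef_rot: [2.273, 2.169, 0.0]
ft_force: [0.3, 0.0, -0.0]
gripper_width: 0.0003
```

```bash
python3 look.py 4
```

```text
5.1667 [0.52322421 0.03054364 0.18275098] [ 0.34406787  0.02289092 -0.03570527]
```

View pics/s4z.png

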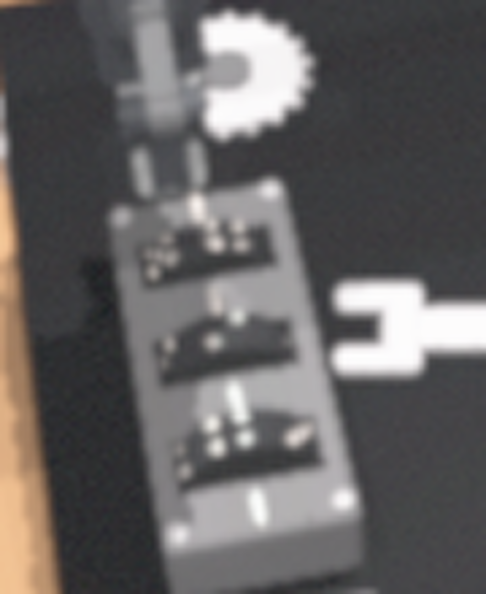

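Run:
```python
from h import *
for T in ([.2423,.4932,.2116],[.5235,.0305,.187]):
    T=np.array(T); b=proj("side",T)
    print(b,[((proj("side",T+.01*np.eye(3)[i])-b)/10).round(3).tolist() for i in range(3)])
im=[cv2.imread(f"pics/side{i}.png")[165:215,170:225].astype(float) for i in (2,3,4)]
im=[np.clip(255*(i/255)**.4,0,255).astype(np.uint8) for i in im]
cv2.imwrite("pics/cmp.png",cv2.resize(np.hstack(im),None,fx=4.8,fy=4.8,interpolation=cv2.INTER_CUBIC))
```

```text
[[56.23836237 78.0916324 ]] [[[0.389, -0.074]], [[0.028, -0.201]], [[-0.131, -0.336]]]
[[197.69720856 191.79541874]] [[[0.521, -0.111]], [[-0.099, -0.38]], [[-0.057, -0.355]]]
```

View pics/cmp.png

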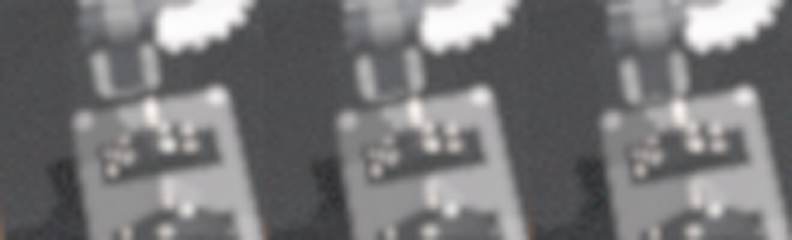

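apply_moves --pt "0 0 0 0 0 0.05 1" --pt "0 0 0 0 0 0.1 1" --pt "0 0 0 0 0 0.15 1" --pt "0 0 0 0 0 0.2 1" --pt "0 0 0 0 0 0.2 1" --pt "0 0 0 0 0 0.2 1" --pt "0 0 0 0 0 0.2 1" --pt "0 0 0 0 0 0.2 1" --pt "0 0 0 0 0 0.2 1" --pt "0 0 0 0 0 0.2 1"

```text
time_s: 6.05
tool_pos: [0.5232, 0.0305, 0.1807]
eef_rot: [2.273, 2.169, 0.0]
ft_force: [-0.2, 0.0, 0.2]
gripper_width: -0.0001
```

```bash
python3 look.py 5
```

```text
6.05 [0.52321459 0.0305314  0.18073435] [-0.20827308  0.01439482  0.19196949]
```

View pics/s5z.png

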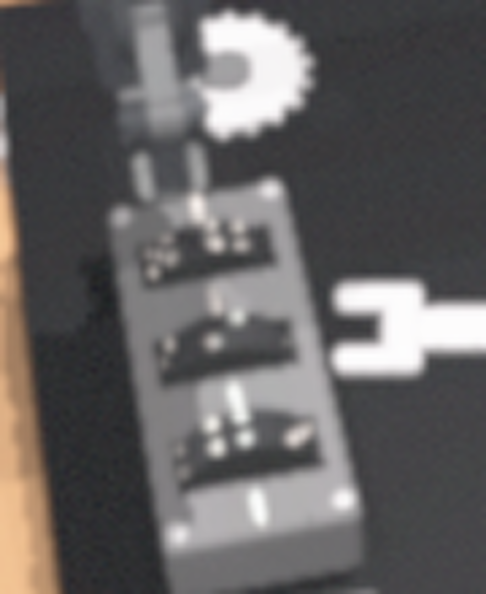

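apply_moves --pt "0 0 0 0 0 0.05 1" --pt "0 0 0 0 0 0.1 1" --pt "0 0 0 0 0 0.15 1" --pt "0 0 0 0 0 0.2 1" --pt "0 0 0 0 0 0.25 1" --pt "0 0 0 0 0 0.25 1" --pt "0 0 0 0 0 0.25 1" --pt "0 0 0 0 0 0.25 1" --pt "0 0 0 0 0 0.25 1" --pt "0 0 0 0 0 0.25 1"

```text
time_s: 6.93
tool_pos: [0.5232, 0.0305, 0.1783]
eef_rot: [2.273, 2.169, 0.0]
ft_force: [-0.2, 0.3, 0.2]
gripper_width: -0.0002
```

```bash
python3 look.py 6
```

```text
6.9333 [0.5232258  0.03053792 0.17827347] [-0.2034696   0.33810922  0.21066271]
```

View pics/s6z.png

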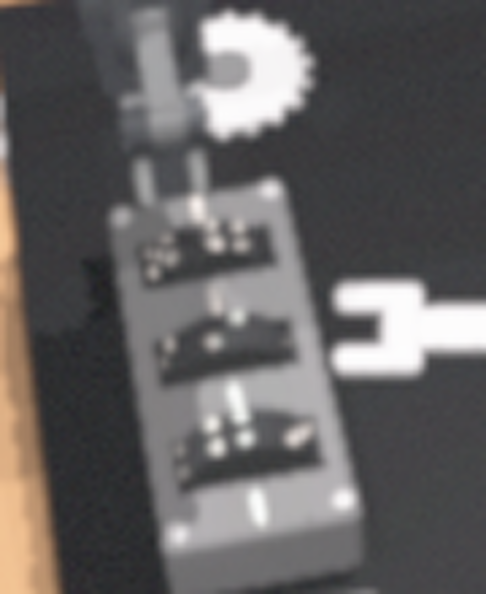

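apply_moves --pt "0 0 0 0 0 0.1 1" --pt "0 0 0 0 0 0.2 1" --pt "0 0 0 0 0 0.3 1" --pt "0 0 0 0 0 0.4 1" --pt "0 0 0 0 0 0.4 1" --pt "0 0 0 0 0 0.4 1" --pt "0 0 0 0 0 0.4 1" --pt "0 0 0 0 0 0.4 1" --pt "0 0 0 0 0 0.4 1" --pt "0 0 0 0 0 0.4 1"

```text
time_s: 7.82
tool_pos: [0.5232, 0.0306, 0.1743]
eef_rot: [2.273, 2.169, 0.0]
ft_force: [0.9, -0.2, 0.2]
gripper_width: -0.0
```

```bash
python3 look.py 7
python3 - <<'E'
from h import *
im=[cv2.imread(f"pics/side{i}.png")[160:215,175:220].astype(float) for i in (2,6,7)]
im=[np.clip(255*(i/255)**.5,0,255).astype(np.uint8) for i in im]
cv2.imwrite("pics/cmp2.png",cv2.resize(np.hstack(im),None,fx=5.9,fy=5.9,interpolation=cv2.INTER_NEAREST))
E
```

```text
7.8167 [0.52322702 0.03055383 0.17429121] [ 0.85143985 -0.17430735  0.23355431]
```

View pics/cmp2.png

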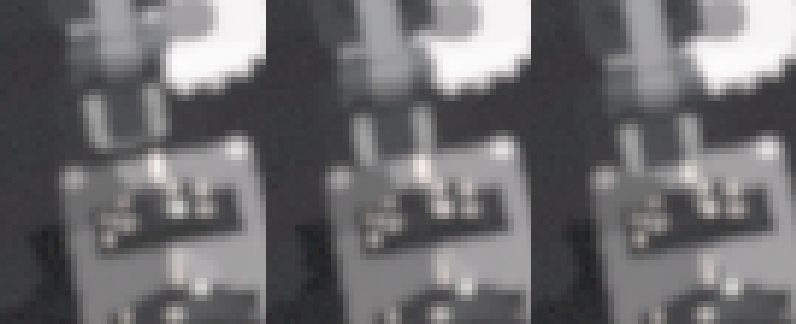

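Run:
```python
from h import *
print(proj("top",[[.2423,.4932,.2],[.2423,.4932,.3]]))
for n in CAL:
    c=CAL[n]; M=R.from_rotvec(c["rvec"]).as_matrix(); print(n,-M.T@c["tvec"],M[2])
b=cv2.imread("pics/side7.png"); b=np.clip(255*(b[0:260,80:330]/255.)**.5,0,255).astype(np.uint8)
cv2.imwrite("pics/big7.png",cv2.resize(b,None,fx=2.3,fy=2.3,interpolation=cv2.INTER_CUBIC))
im=read_camera("top")[:,:,::-1]; cv2.imwrite("pics/top7.png",im)
```

```text
[[-22.28257463 427.38200317]
 [-58.45489087 447.81079681]]
top [0.52237336 0.0667369  0.87378851] [ 0.16076119 -0.02651431 -0.98663713]
side [ 0.48804749 -0.46309194  0.73669588] [ 0.18406846  0.63959304 -0.74635082]
```

View pics/big7.png

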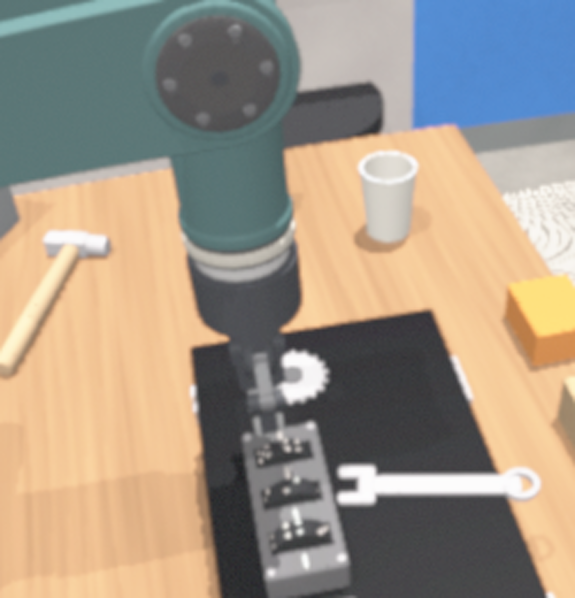

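View pics/top7.png

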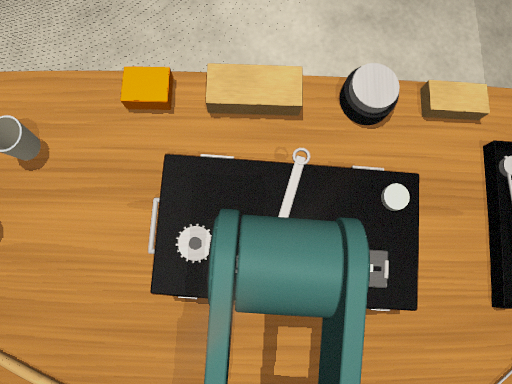

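Run:
```python
from h import *
from plan import *
for y in (-.12,-.16,-.2,-.25): print(y,proj("side",[.55,y,.23]),proj("top",[.55,y,.23]))
print(shift([.5233,.0311,.1745],1.523,[.55,-.16,.23],1.523))
```

```text
-0.12 [[229.69675716 239.45791328]] [[363.22439582 250.58107285]]
-0.16 [[236.17537031 260.676681  ]] [[388.21463451 250.91921265]]
-0.2 [[243.22998023 283.67553699]] [[412.74977654 251.20207107]]
-0.25 [[252.94789521 315.17108602]] [[442.67802248 251.47633535]]
(array([-18.961,   3.58 ,  -5.55 ]), 'turnz', -0.0)
```

apply_moves --pt "0 0 0 0 0 -3.5 1" --pt "0 0 0 0 0 -6.5 1" --pt "0 0 0 -3 0.5 -6.5 1" --pt "0 0 0 -6 1 -6.5 1" --pt "0 0 0 -9 2 -6.5 1" --pt "0 0 0 -12 3 -6.5 1" --pt "0 0 0 -15 3.5 -6.5 1" --pt "0 0 0 -18 3.5 -6.5 1" --pt "0 0 0 -19 3.5 -6.5 1" --pt "0 0 0 -19 3.5 -6.5 1"

```text
time_s: 8.75
tool_pos: [0.5489, -0.1633, 0.2386]
eef_rot: [-2.277, -2.164, 0.001]
ft_force: [-0.6, -0.5, 0.1]
gripper_width: 0.0002
```

Run:
```python
from h import *
s=state(); print(s["tool_pos"],s["q"][:1])
for n in("top","side"):
    im=read_camera(n); cv2.imwrite(f"pics/{n}8.png",im[:,:,::-1])
    print(n,proj(n,s["tool_pos"]))
a=cv2.imread("pics/top8.png")[150:350,300:500]; b=cv2.imread("pics/side8.png")[120:320,140:340]
o=np.hstack([a,b]); o=np.clip(255*(o/255.)**.6,0,255).astype(np.uint8)
cv2.imwrite("pics/c8.png",cv2.resize(o,None,fx=2,fy=2,interpolation=cv2.INTER_CUBIC))
```

```text
[ 0.54893024 -0.16326594  0.23861857] [-0.38785605]
top [[392.17401038 251.42413696]]
side [[235.84085655 259.62017471]]
```

View pics/c8.png

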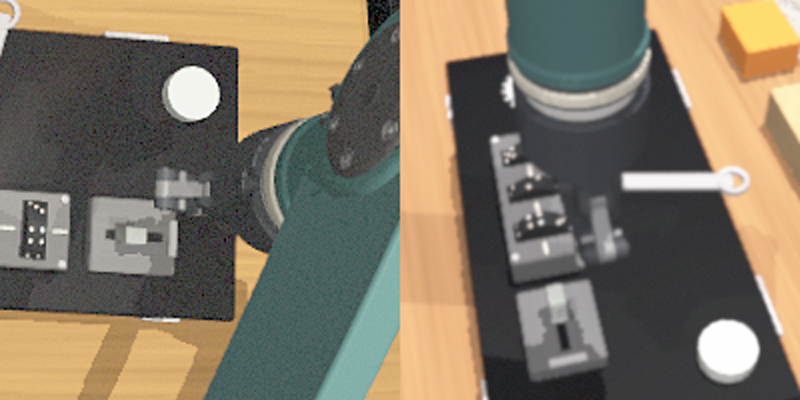

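Run:
```python
from h import *
def z(n,k,x,y,w,h,s):
    im=cv2.imread(f"pics/{n}{k}.png")[y:y+h,x:x+w]
    im=np.clip(255*(im/255.)**.4,0,255).astype(np.uint8)
    im=cv2.resize(im,None,fx=s,fy=s,interpolation=cv2.INTER_CUBIC)
    for i in range(0,w,10):
        cv2.putText(im,str(x+i),(int((i+.5)*s)-12,10),0,.35,(0,255,255),1)
    for i in range(0,h,10):
        cv2.putText(im,str(y+i),(0,int((i+.5)*s)+4),0,.35,(0,255,255),1)
    return im
cv2.imwrite("pics/d8.png",np.hstack([z("top",8,355,215,50,70,7.5),z("side",8,205,205,52,70,7.5)]))
```

```text
(no output)
```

View pics/d8.png

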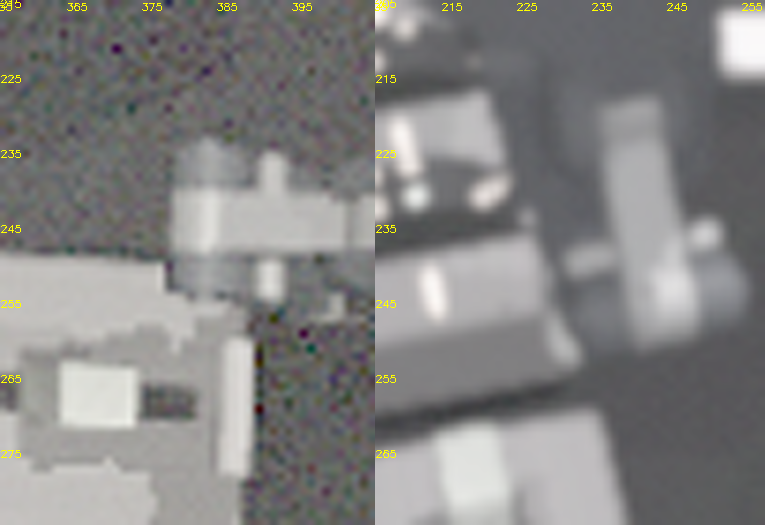

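Run:
```python
from h import *
def tri(a,b):
    o1,d1=ray("top",[a]);o2,d2=ray("side",[b]); d1=d1[0];d2=d2[0]
    A=np.c_[d1,-d2]; t=np.linalg.lstsq(A,o2-o1,rcond=None)[0]
    p,q=o1+d1*t[0],o2+d2*t[1]; return ((p+q)/2).round(4),np.linalg.norm(p-q).round(4)
print(tri((383,244),(242,246)),tri((383,233),(252,243)),tri((383,255),(232,248)))
```

```text
(array([ 0.5614, -0.1468,  0.2452]), np.float64(0.0032)) (array([ 0.5775, -0.1467,  0.2465]), np.float64(0.0021)) (array([ 0.5453, -0.1464,  0.2457]), np.float64(0.0046))
```

Run:
```python
from h import *
for z in (.2,.25,.3,.35):
    a=np.array([.549,-.163,z]); print(z,proj("top",a).round(1),proj("side",a).round(1))
for n in("top",): 
  b=cv2.imread(f"pics/{n}8.png"); b=np.clip(255*(b[170:300,350:510]/255.)**.5,0,255).astype(np.uint8)
  cv2.imwrite("pics/t8b.png",cv2.resize(b,None,fx=4.5,fy=4.5,interpolation=cv2.INTER_CUBIC))
b=cv2.imread(f"pics/side8.png"); b=np.clip(255*(b[80:280,160:320]/255.)**.5,0,255).astype(np.uint8)
cv2.imwrite("pics/s8b.png",cv2.resize(b,None,fx=3,fy=3,interpolation=cv2.INTER_CUBIC))
```

```text
0.2 [[383.8 252.3]] [[236.7 272.5]]
0.25 [[394.6 251.1]] [[235.6 255.3]]
0.3 [[407.3 249.7]] [[234.3 235.6]]
0.35 [[422.1 248.1]] [[232.9 212.8]]
```

View pics/t8b.png

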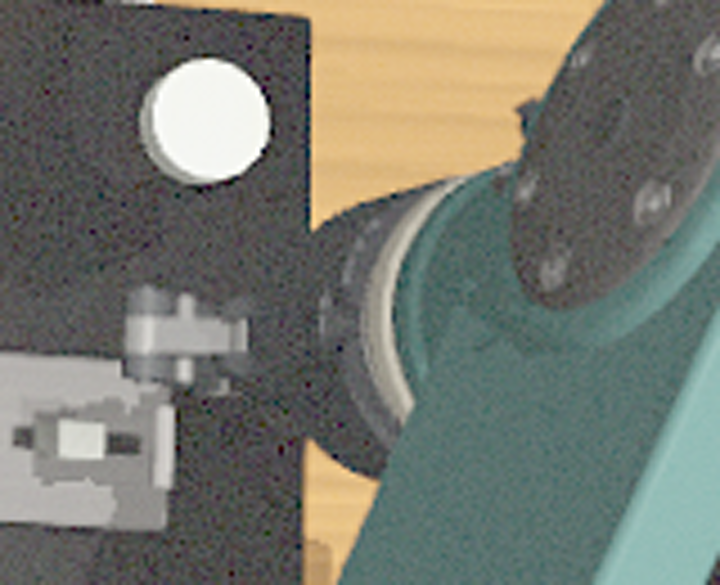

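View pics/s8b.png

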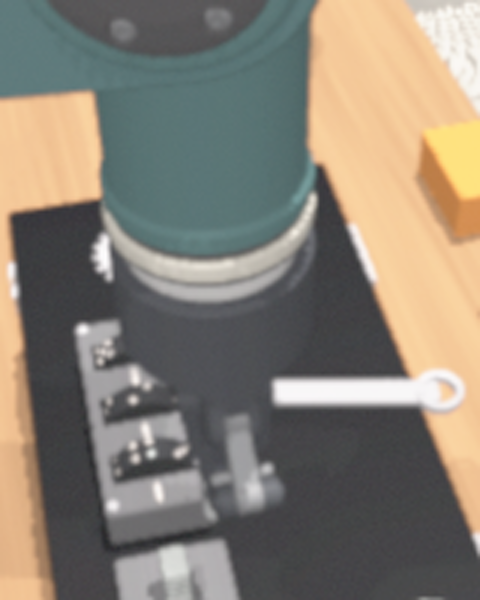

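The top view shows the +y knuckle at (383,244) and the side view the −y knuckle at (242,246). Together they imply visible fingertips about 25–30 mm above the reported TCP, with x/y right to a few mm. So the earlier descents stopped short, and I'll go back and keep feeling downwards.

Run:
```python
from plan import *
c,s=np.cos(1.523),np.sin(1.523)
sx,sy,sz=-.19,.035,-.065
cur=np.array([.5233+sx*c+sy*s,.0311+sx*s-sy*c,.1745-sz]); print(cur)
print(shift(cur,1.523,[*lock(-9,44),.176],1.523), shift(cur,1.523,[*lock(10,-44),.176],1.523))
```

```text
[ 0.54918218 -0.16035525  0.2395    ]
(array([18.998, -3.498,  6.35 ]), 'turnz', -0.0) (array([10.198, -1.6  ,  6.35 ]), 'turnz', -0.0)
```

apply_moves --pt "0 0 0 3 -0.5 0 1" --pt "0 0 0 6 -1 0 1" --pt "0 0 0 9 -1.5 0 1" --pt "0 0 0 10.2 -1.6 1.5 1" --pt "0 0 0 10.2 -1.6 3 1" --pt "0 0 0 10.2 -1.6 4.5 1" --pt "0 0 0 10.2 -1.6 5.5 1" --pt "0 0 0 10.2 -1.6 6 1" --pt "0 0 0 10.2 -1.6 6 1" --pt "0 0 0 10.2 -1.6 6 1"

```text
time_s: 9.68
tool_pos: [0.5382, -0.0579, 0.1796]
eef_rot: [2.272, 2.169, 0.001]
ft_force: [0.4, -0.1, 0.7]
gripper_width: 0.0002
```

Run:
```python
from h import *
s=state(); print(s["time_s"],s["tool_pos"],s["ft_force"])
im=read_camera("side")[:,:,::-1]; cv2.imwrite("pics/side9.png",im)
b=np.clip(255*(im[140:280,160:290]/255.)**.5,0,255).astype(np.uint8)
cv2.imwrite("pics/s9b.png",cv2.resize(b,None,fx=4.2,fy=4.2,interpolation=cv2.INTER_CUBIC))
print(proj("side",s["tool_pos"]+np.array([[0,0,0],[0,-.01,.0],[0,-.01,.028]])))
```

```text
9.6833 [ 0.53816994 -0.05788463  0.1796342 ] [ 0.36838356 -0.05691395  0.69967723]
[[215.89186486 229.09717068]
 [217.15746461 233.58365434]
 [215.99677592 223.95763158]]
```

View pics/s9b.png

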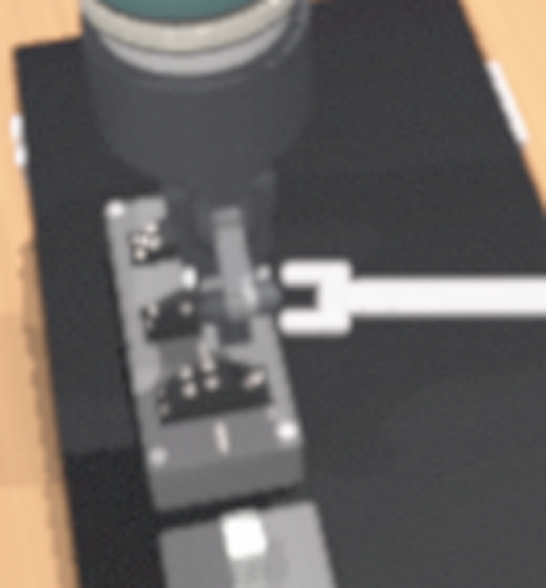

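The finger is now seen in front of the block, tip at (216,220), clearly still above the right wheel (wheel top about (213,228)). I'm continuing down.

apply_moves --pt "0 0 0 0 0 0.2 1" --pt "0 0 0 0 0 0.4 1" --pt "0 0 0 0 0 0.6 1" --pt "0 0 0 0 0 0.8 1" --pt "0 0 0 0 0 1 1" --pt "0 0 0 0 0 1 1" --pt "0 0 0 0 0 1 1" --pt "0 0 0 0 0 1 1" --pt "0 0 0 0 0 1 1" --pt "0 0 0 0 0 1 1"

```text
time_s: 10.57
tool_pos: [0.5382, -0.0583, 0.1694]
eef_rot: [2.273, 2.169, 0.0]
ft_force: [-0.4, 0.7, 0.1]
gripper_width: -0.0001
```

```bash
cat > look2.py <<'E'
from h import *
import sys
k=sys.argv[1]; x,y,w,h_=map(int,sys.argv[2:6])
s=state(); print(s["time_s"],s["tool_pos"],s["ft_force"])
im=read_camera("side")[:,:,::-1]; cv2.imwrite(f"pics/side{k}.png",im)
b=np.clip(255*(im[y:y+h_,x:x+w]/255.)**.5,0,255).astype(np.uint8)
f=min(790/w,590/h_)
cv2.imwrite(f"pics/l{k}.png",cv2.resize(b,None,fx=f,fy=f,interpolation=cv2.INTER_CUBIC)); print(f)
E
python3 look2.py 10 180 190 60 60
```

```text
10.5667 [ 0.53816216 -0.05825437  0.16938447] [-0.39566195  0.69739218  0.09234592]
9.833333333333334
```

View pics/l10.png

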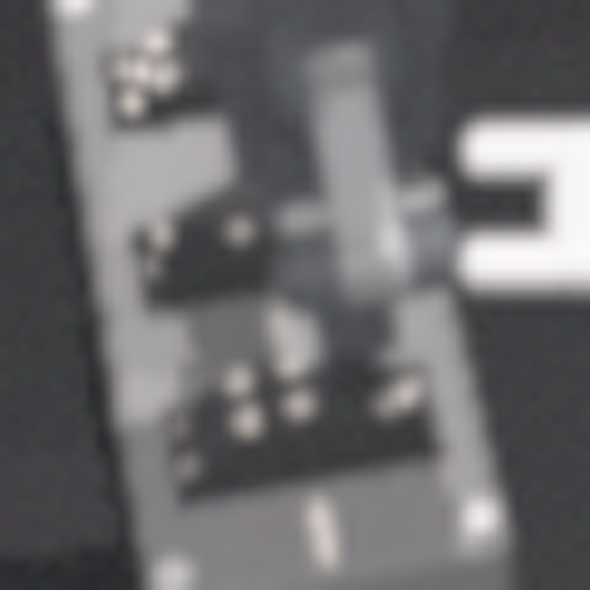

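apply_moves --pt "0 0 0 0 0 0.05 1" --pt "0 0 0 0 0 0.1 1" --pt "0 0 0 0 0 0.15 1" --pt "0 0 0 0 0 0.2 1" --pt "0 0 0 0 0 0.25 1" --pt "0 0 0 0 0 0.25 1" --pt "0 0 0 0 0 0.25 1" --pt "0 0 0 0 0 0.25 1" --pt "0 0 0 0 0 0.25 1" --pt "0 0 0 0 0 0.25 1"

```text
time_s: 11.45
tool_pos: [0.5381, -0.0583, 0.1667]
eef_rot: [2.273, 2.169, 0.0]
ft_force: [-0.2, 0.2, -0.6]
gripper_width: -0.0003
```

```bash
python3 look2.py 11 180 190 60 60
```

```text
11.45 [ 0.53810438 -0.05826767  0.16674901] [-0.19647753  0.15093848 -0.6072422 ]
9.833333333333334
```

View pics/l11.png

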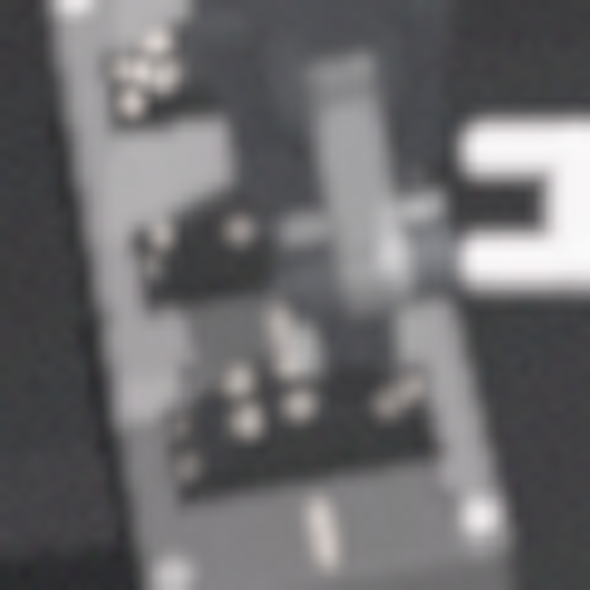

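The tip at about (216,226) seems to go behind the right wheel's silhouette, so the tip's true place is still unclear. Before pressing anything I'll rise, turn the tool 90°, and measure the fingertips over a light background in both cameras.

Run:
```python
from plan import *
cur=[*lock(10,-44),.1672]; print(cur)
print(shift(cur,1.523,[.5,-.29,.22],-.048))
from h import *
for y in (-.28,-.3): print(proj("side",[.5,y,.2]),proj("top",[.5,y,.2]))
```

```text
[np.float64(0.5380774462099104), np.float64(-0.05772911029055127), 0.1672]
(array([-23.382,  -2.694,  -5.28 ]), 'turnz', 1.571)
[[223.8240594  353.55246223]] [[452.23653286 282.64660429]]
[[227.40163318 367.79364786]] [[463.39737422 282.57372083]]
```

apply_moves --pt "0 0 0 0 0 -3.8 1" --pt "0 0 0 0 0 -7 1" --pt "0 0 0.12 -3.5 -0.4 -7 1" --pt "0 0 0.24 -7 -0.8 -7 1" --pt "0 0 0.36 -10.5 -1.2 -7 1" --pt "0 0 0.48 -14 -1.6 -7 1" --pt "0 0 0.6 -17.5 -2 -7 1" --pt "0 0 0.72 -21 -2.6 -7 1" --pt "0 0 0.84 -21.4 -2.7 -7 1" --pt "0 0 0.96 -21.4 -2.7 -7 1"

```text
time_s: 12.33
tool_pos: [0.5001, -0.2735, 0.2361]
eef_rot: [-3.022, -0.859, 0.001]
ft_force: [0.1, -0.2, 0.7]
gripper_width: 0.0003
```

apply_moves --pt "0 0 0.12 0 0 0 1" --pt "0 0 0.24 0 0 0 1" --pt "0 0 0.36 0 0 0 1" --pt "0 0 0.48 0 0 0 1" --pt "0 0 0.6 0 0 1 1" --pt "0 0 0.611 0 0 2 1" --pt "0 0 0.611 0 0 3 1" --pt "0 0 0.611 0 0 3 1" --pt "0 0 0.611 0 0 3 1" --pt "0 0 0.611 0 0 3 1"

```text
time_s: 13.17
tool_pos: [0.5011, -0.2707, 0.2067]
eef_rot: [-3.141, 0.072, 0.0]
ft_force: [0.1, 0.2, 0.4]
gripper_width: 0.0002
```

Run:
```python
from h import *
s=state(); print(s["tool_pos"],s["eef_rot"],s["q"])
for n in("top","side"):
    im=read_camera(n); cv2.imwrite(f"pics/{n}12.png",im[:,:,::-1])
    u=proj(n,s["tool_pos"])[0]; print(n,u)
    x=int(min(max(u[0]-45,0),512-90)); y=int(min(max(u[1]-60,0),384-90))
    b=np.clip(255*(im[y:y+90,x:x+90,::-1]/255.)**.6,0,255).astype(np.uint8)
    b=cv2.resize(b,None,fx=4.4,fy=4.4,interpolation=cv2.INTER_CUBIC)
    for P in (s["tool_pos"],s["tool_pos"]+[0,0,.03]):
        q=(proj(n,P)[0]+.5-[x,y])*4.4; cv2.circle(b,tuple(int(v) for v in q),3,(0,0,255),1)
    cv2.imwrite(f"pics/e{n}.png",b); print(x,y)
cv2.imwrite("pics/e12.png",np.hstack([cv2.imread("pics/etop.png"),cv2.imread("pics/eside.png")]))
```

```text
[ 0.5010752  -0.27074441  0.20668874] [-3.14061176e+00  7.20459344e-02  1.40869866e-04] [-5.94979833e-01  1.29803043e-01  1.31035409e+00  8.21650847e-05
  1.70159464e+00 -5.49096977e-01]
top [448.91717218 282.137589  ]
403 222
side [222.68173706 345.2369728 ]
177 285
```

View pics/e12.png

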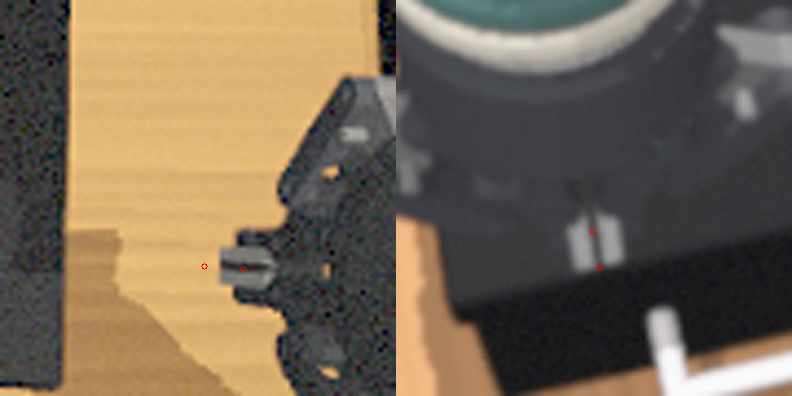

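```bash
cat >> h.py <<'E'
def tri(a,b):
    o1,d1=ray("top",[a]);o2,d2=ray("side",[b]); d1=d1[0];d2=d2[0]
    t=np.linalg.lstsq(np.c_[d1,-d2],o2-o1,rcond=None)[0]
    p,q=o1+d1*t[0],o2+d2*t[1]; return ((p+q)/2).round(4),np.linalg.norm(p-q).round(4)
E
python3 - <<'E'
from h import *
print(tri((403+219/4.4-.5,222+267/4.4-.5),(177+(598-396)/4.4-.5,285+267/4.4-.5)), state()["tool_pos"])
im=cv2.imread("pics/top12.png")[265:300,445:475]; im2=cv2.imread("pics/side12.png")[325:355,205:240]
a=cv2.resize(np.clip(255*(im/255.)**.6,0,255).astype(np.uint8),None,fx=13,fy=13,interpolation=cv2.INTER_NEAREST)
b=cv2.resize(np.clip(255*(im2/255.)**.6,0,255).astype(np.uint8),None,fx=11,fy=13,interpolation=cv2.INTER_NEAREST)
b=np.vstack([b,np.zeros((a.shape[0]-b.shape[0],b.shape[1],3),np.uint8)])
cv2.imwrite("pics/f12.png",np.hstack([a,b]))
E
```

```text
(array([ 0.5009, -0.2731,  0.2136]), np.float64(0.0006)) [ 0.50136863 -0.27094151  0.20741173]
```

View pics/f12.png

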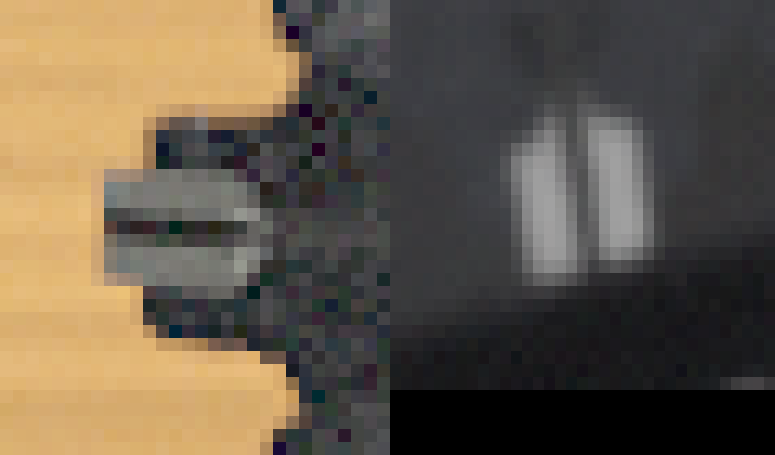

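Both cameras now agree: the pads' lower end really sits about 30 mm above the reported TCP (top pad end at (452,282), side pad end at (222,345)), with x/y right to about 3 mm. Contact is therefore expected near a reported z of 0.155. I'm turning back and going above the right wheel.

Run:
```python
from plan import *
c,s=np.cos(1.523),np.sin(1.523)
cur=np.array([.5381-.214*c-.027*s,-.0577-.214*s+.027*c,.2072]); print(cur)
print(shift(cur,1.523-1.571,[*lock(6,-44),.2372],1.523),lock(6,-44))
```

```text
[ 0.50090631 -0.2701656   0.2072    ]
(array([  2.294, -21.398,  -3.   ]), 'turnz', -1.571) [ 0.53408205 -0.0575372 ]
```

apply_moves --pt "0 0 -0.12 0.1 -2.5 -0.5 1" --pt "0 0 -0.24 0.4 -5.5 -0.5 1" --pt "0 0 -0.36 0.7 -8.5 -0.5 1" --pt "0 0 -0.48 1 -11.5 -0.5 1" --pt "0 0 -0.6 1.4 -14.5 -0.5 1" --pt "0 0 -0.72 1.8 -17.5 -0.5 1" --pt "0 0 -0.84 2.1 -20 0 1" --pt "0 0 -0.96 2.3 -21.4 0 1" --pt "0 0 -1.08 2.3 -21.4 0 1" --pt "0 0 -1.2 2.3 -21.4 0 1"

```text
time_s: 14.1
tool_pos: [0.5345, -0.0568, 0.2074]
eef_rot: [2.625, 1.724, 0.002]
ft_force: [1.2, -0.2, 1.0]
gripper_width: 0.0003
```

apply_moves --pt "0 0 -0.12 0 0 1 1" --pt "0 0 -0.24 0 0 2 1" --pt "0 0 -0.36 0 0 3 1" --pt "0 0 -0.371 0 0 3.7 1" --pt "0 0 -0.371 0 0 4 1" --pt "0 0 -0.371 0 0 4.1 1" --pt "0 0 -0.371 0 0 4.2 1" --pt "0 0 -0.371 0 0 4.2 1" --pt "0 0 -0.371 0 0 4.2 1" --pt "0 0 -0.371 0 0 4.2 1"

```text
time_s: 14.93
tool_pos: [0.5344, -0.0581, 0.1653]
eef_rot: [2.273, 2.168, 0.001]
ft_force: [0.3, -0.3, 0.2]
gripper_width: -0.0001
```

apply_moves --pt "0 0 0 0 0 0.05 1" --pt "0 0 0 0 0 0.1 1" --pt "0 0 0 0 0 0.15 1" --pt "0 0 0 0 0 0.2 1" --pt "0 0 0 0 0 0.25 1" --pt "0 0 0 0 0 0.25 1" --pt "0 0 0 0 0 0.25 1" --pt "0 0 0 0 0 0.25 1" --pt "0 0 0 0 0 0.25 1" --pt "0 0 0 0 0 0.25 1"

```text
time_s: 15.77
tool_pos: [0.5341, -0.0581, 0.1623]
eef_rot: [2.273, 2.169, 0.0]
ft_force: [0.1, 0.9, 0.4]
gripper_width: -0.0002
```

```bash
python3 look2.py 13 180 190 60 60
```

```text
15.7667 [ 0.53411861 -0.05808351  0.16226563] [0.09065075 0.87568518 0.38828166]
9.833333333333334
```

View pics/l13.png

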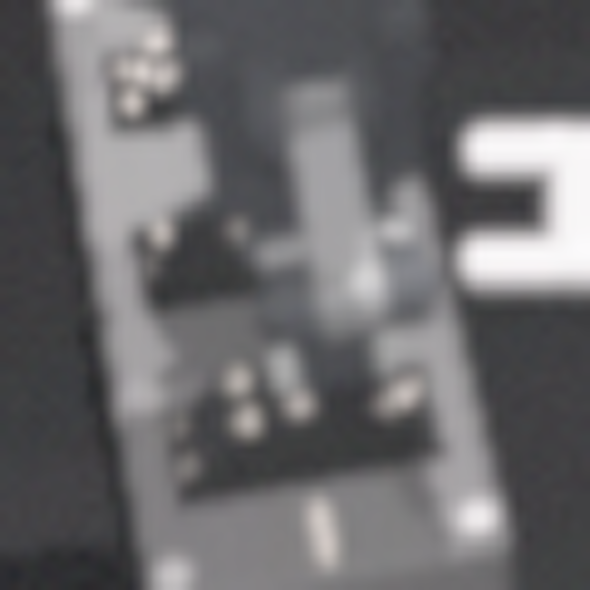

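apply_moves --pt "0 0 0 0 0 0.05 1" --pt "0 0 0 0 0 0.1 1" --pt "0 0 0 0 0 0.15 1" --pt "0 0 0 0 0 0.2 1" --pt "0 0 0 0 0 0.2 1" --pt "0 0 0 0 0 0.2 1" --pt "0 0 0 0 0 0.2 1" --pt "0 0 0 0 0 0.2 1" --pt "0 0 0 0 0 0.2 1" --pt "0 0 0 0 0 0.2 1"

```text
time_s: 16.65
tool_pos: [0.5341, -0.0581, 0.1602]
eef_rot: [2.273, 2.169, 0.0]
ft_force: [0.3, 0.7, 0.9]
gripper_width: 0.0003
```

apply_moves --pt "0 0 0 0 0 0.05 1" --pt "0 0 0 0 0 0.1 1" --pt "0 0 0 0 0 0.15 1" --pt "0 0 0 0 0 0.15 1" --pt "0 0 0 0 0 0.15 1" --pt "0 0 0 0 0 0.15 1" --pt "0 0 0 0 0 0.15 1" --pt "0 0 0 0 0 0.15 1" --pt "0 0 0 0 0 0.15 1" --pt "0 0 0 0 0 0.15 1"

```text
time_s: 17.48
tool_pos: [0.5341, -0.058, 0.1587]
eef_rot: [-2.273, -2.169, -0.0]
ft_force: [-0.2, 0.0, 0.2]
gripper_width: -0.0
```

apply_moves --pt "0 0 0 0 0 0.05 1" --pt "0 0 0 0 0 0.1 1" --pt "0 0 0 0 0 0.15 1" --pt "0 0 0 0 0 0.15 1" --pt "0 0 0 0 0 0.15 1" --pt "0 0 0 0 0 0.15 1" --pt "0 0 0 0 0 0.15 1" --pt "0 0 0 0 0 0.15 1" --pt "0 0 0 0 0 0.15 1" --pt "0 0 0 0 0 0.15 1"

```text
time_s: 18.32
tool_pos: [0.5341, -0.0581, 0.1572]
eef_rot: [2.273, 2.169, 0.0]
ft_force: [0.1, 0.4, 0.3]
gripper_width: 0.0004
```

```bash
python3 look2.py 14 180 190 60 60
```

```text
18.3167 [ 0.53411722 -0.05805965  0.15722898] [0.08000949 0.40944868 0.32304626]
9.833333333333334
```

View pics/l14.png

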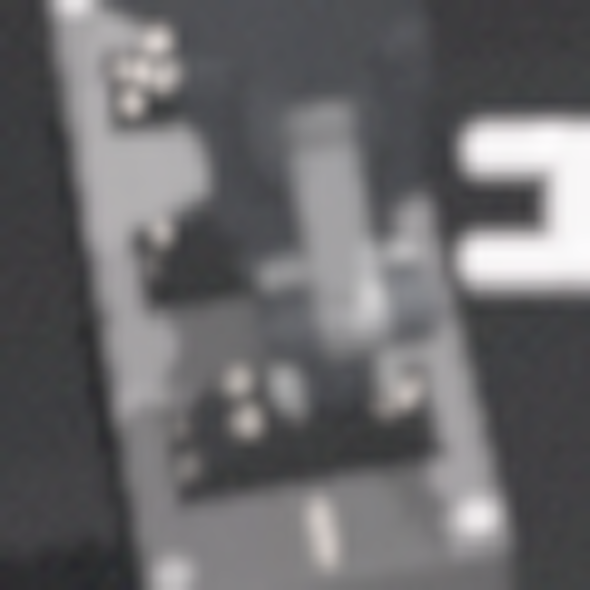

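Run:
```python
from h import *
for z in (.183,.187,.191): print(z,proj("side",[[.5341-.011,-.067,z],[.5341,-.067,z]]))
```

```text
0.183 [[208.41075089 234.02797271]
 [214.61876641 232.58923099]]
0.187 [[208.20847228 232.68355575]
 [214.44511177 231.24166617]]
0.191 [[208.00447701 231.32677913]
 [214.26998755 229.88175221]]
```

apply_moves --pt "0 0 0 0 0 0.05 1" --pt "0 0 0 0 0 0.1 1" --pt "0 0 0 0 0 0.12 1" --pt "0 0 0 0 0 0.12 1" --pt "0 0 0 0 0 0.12 1" --pt "0 0 0 0 0 0.12 1" --pt "0 0 0 0 0 0.12 1" --pt "0 0 0 0 0 0.12 1" --pt "0 0 0 0 0 0.12 1" --pt "0 0 0 0 0 0.12 1"

```text
time_s: 19.2
tool_pos: [0.5342, -0.0581, 0.1563]
eef_rot: [2.273, 2.169, 0.0]
ft_force: [-1.1, 0.3, 2.3]
gripper_width: -0.0001
```

apply_moves --pt "0 0 0 0 0 0.02 1" --pt "0 0 0 0 0 0.04 1" --pt "0 0 0 0 0 0.04 1" --pt "0 0 0 0 0 0.04 1" --pt "0 0 0 0 0 0.04 1" --pt "0 0 0 0 0 0.04 1" --pt "0 0 0 0 0 0.04 1" --pt "0 0 0 0 0 0.04 1" --pt "0 0 0 0 0 0.04 1" --pt "0 0 0 0 0 0.04 1"

```text
time_s: 20.03
tool_pos: [0.5342, -0.0581, 0.1562]
eef_rot: [2.272, 2.168, 0.001]
ft_force: [-0.7, 0.7, 5.6]
gripper_width: 0.0004
```

Contact is felt at a commanded z of about 0.1566, with a stiffness of roughly 8 N/mm. I'll press to about 9 N and drag 12 mm towards the robot.

apply_moves --pt "0 0 0 0 0 0.02 1" --pt "0 0 0 0 0 0.045 1" --pt "0 0 0 0 -0.15 0.045 1" --pt "0 0 0 0 -0.35 0.045 1" --pt "0 0 0 0 -0.55 0.045 1" --pt "0 0 0 0 -0.75 0.045 1" --pt "0 0 0 0 -0.95 0.045 1" --pt "0 0 0 0 -1.1 0.045 1" --pt "0 0 0 0 -1.2 0.045 1" --pt "0 0 0 0 -1.2 0.045 1"

```text
time_s: 20.87
tool_pos: [0.5233, -0.0577, 0.1562]
eef_rot: [2.271, 2.167, 0.004]
ft_force: [2.5, -0.5, 4.9]
gripper_width: -0.0001
```

```bash
python3 look2.py 15 180 190 60 60
```

```text
20.8667 [ 0.5233249  -0.05767123  0.15618206] [ 2.46118125 -0.45447261  4.86127575]
9.833333333333334
```

View pics/l15.png

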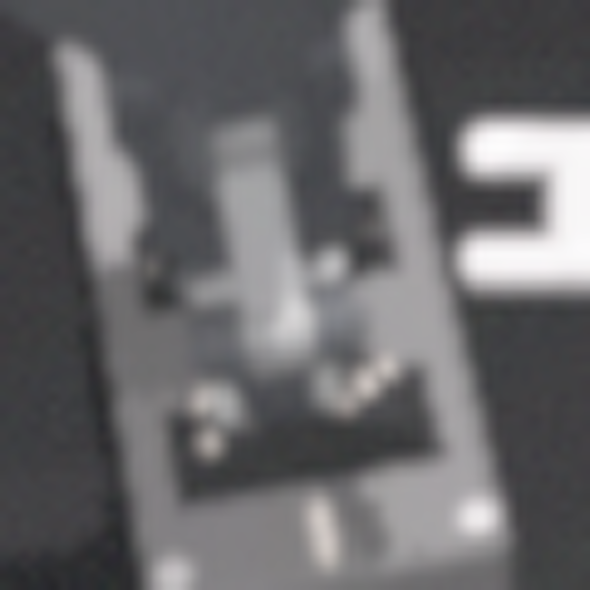

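```bash
cat > ang.py <<'E'
from h import *
P=np.load("p2.npy"); Yw=[.044,0,-.044]
def rim(cam,i,n,du,dv,th):
    p={"top":[P[0],P[1],P[4]],"side":[P[2],P[3],P[4]]}[cam]; dz=P[13 if cam=="top" else 14]
    ph=(n-1)*np.pi/3-th+du*P[11]/.025
    c,s=np.cos(p[2]),np.sin(p[2]); x,y=-.025*np.sin(ph),Yw[i]+dv*P[12]
    return proj(cam,[p[0]+c*x-s*y,p[1]+s*x+c*y,.159+P[8+i]+.025*np.cos(ph)+dz])[0]
def angle(i,obs,th0):
    r=least_squares(lambda t:np.concatenate([rim(c,i,n,du,dv,t[0])-[u,v] for c,n,du,dv,u,v in obs]),[th0],loss="soft_l1")
    return r.x[0],r.fun.reshape(-1,2).round(1).tolist()
E
python3 - <<'E'
from ang import *
z=lambda a,b:((a+.5)/9.8333-.5+180,(b+.5)/9.8333-.5+190)
for th0 in (2.9,2.5,2.2):
    t,r=angle(2,[("side",4,1,-1,*z(208,443)),("side",4,1,1,*z(203,400)),("side",3,1,-1,*z(345,410)),("side",3,0,0,*z(370,382)),("side",3,-1,1,*z(390,368))],th0)
    print(t,np.degrees(2.094-t),r)
E
```

```text
2.610107283742096 -29.57076913438297 [[0.4, -0.3], [0.2, 0.0], [0.2, -1.2], [-0.3, -0.2], [-0.5, -0.3]]
2.610107286429459 -29.570769288357514 [[0.4, -0.3], [0.2, 0.0], [0.2, -1.2], [-0.3, -0.2], [-0.5, -0.3]]
2.6101072844211655 -29.57076917329077 [[0.4, -0.3], [0.2, 0.0], [0.2, -1.2], [-0.3, -0.2], [-0.5, -0.3]]
```

The wheel rolled 19° as wanted (the 4-dots now at (200.6,231) and (201,235)); about 29.6° remain. I'll lift, go back and press again.

apply_moves --pt "0 0 0 0 0 -0.3 1" --pt "0 0 0 0 0.3 -0.5 1" --pt "0 0 0 0 0.9 -0.5 1" --pt "0 0 0 0 1.3 -0.4 1" --pt "0 0 0 0 1.3 -0.25 1" --pt "0 0 0 0 1.3 -0.12 1" --pt "0 0 0 0 1.3 -0.06 1" --pt "0 0 0 0 1.3 -0.02 1" --pt "0 0 0 0 1.3 0 1" --pt "0 0 0 0 1.3 0 1"

```text
time_s: 21.75
tool_pos: [0.5354, -0.0582, 0.1562]
eef_rot: [2.272, 2.168, 0.002]
ft_force: [0.1, 0.7, 5.1]
gripper_width: -0.0002
```

apply_moves --pt "0 0 0 0 0 0.025 1" --pt "0 0 0 0 0 0.05 1" --pt "0 0 0 0 0 0.05 1" --pt "0 0 0 0 0 0.05 1" --pt "0 0 0 0 -0.1 0.05 1" --pt "0 0 0 0 -0.2 0.05 1" --pt "0 0 0 0 -0.3 0.05 1" --pt "0 0 0 0 -0.4 0.05 1" --pt "0 0 0 0 -0.5 0.05 1" --pt "0 0 0 0 -0.6 0.05 1"

```text
time_s: 22.58
tool_pos: [0.5309, -0.058, 0.1562]
eef_rot: [2.27, 2.166, 0.006]
ft_force: [2.9, 0.2, 5.3]
gripper_width: -0.0
```

```bash
python3 look2.py 16 180 190 60 60
```

```text
22.5833 [ 0.53087154 -0.05795778  0.15623157] [2.92030586 0.20584702 5.34557535]
9.833333333333334
```

View pics/l16.png

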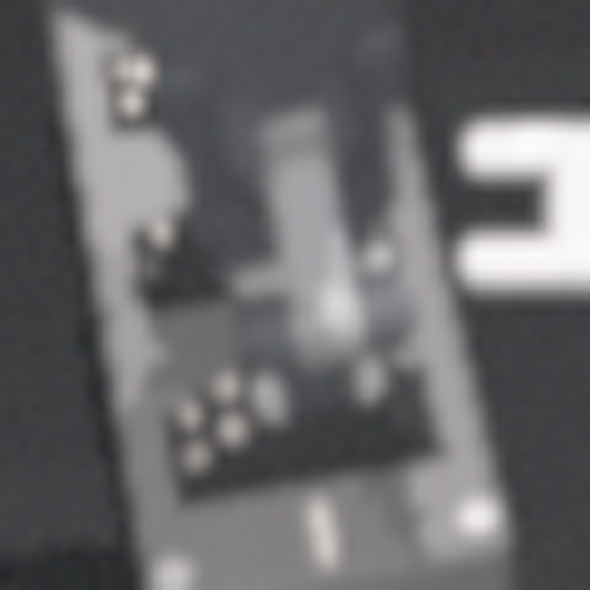

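Run:
```python
from ang import *
z=lambda a,b:((a+.5)/9.8333-.5+180,(b+.5)/9.8333-.5+190)
t,r=angle(2,[("side",4,1,-1,*z(195,458)),("side",4,1,1,*z(188,413)),("side",4,-1,1,*z(226,385)),("side",4,-1,-1,*z(233,428))],2.5)
print(t,np.degrees(2.094-t),r)
```

```text
2.4205202501087135 -18.70823225678535 [[0.1, -0.3], [0.1, 0.2], [-0.1, 0.2], [-0.1, -0.1]]
```

apply_moves --pt "0 0 0 0 -0.1 0.02 1" --pt "0 0 0 0 -0.2 0.03 1" --pt "0 0 0 0 -0.3 0.03 1" --pt "0 0 0 0 -0.4 0.03 1" --pt "0 0 0 0 -0.5 0.03 1" --pt "0 0 0 0 -0.6 0.03 1" --pt "0 0 0 0 -0.7 0.03 1" --pt "0 0 0 0 -0.78 0.03 1" --pt "0 0 0 0 -0.82 0.03 1" --pt "0 0 0 0 -0.82 0.03 1"

```text
time_s: 23.47
tool_pos: [0.5228, -0.0576, 0.1562]
eef_rot: [2.27, 2.166, 0.006]
ft_force: [2.7, 0.3, 5.8]
gripper_width: 0.0005
```

```bash
python3 look2.py 17 180 190 60 60
```

```text
23.4667 [ 0.52277996 -0.05757822  0.15615724] [2.7346258  0.25337598 5.76170799]
9.833333333333334
```

View pics/l17.png

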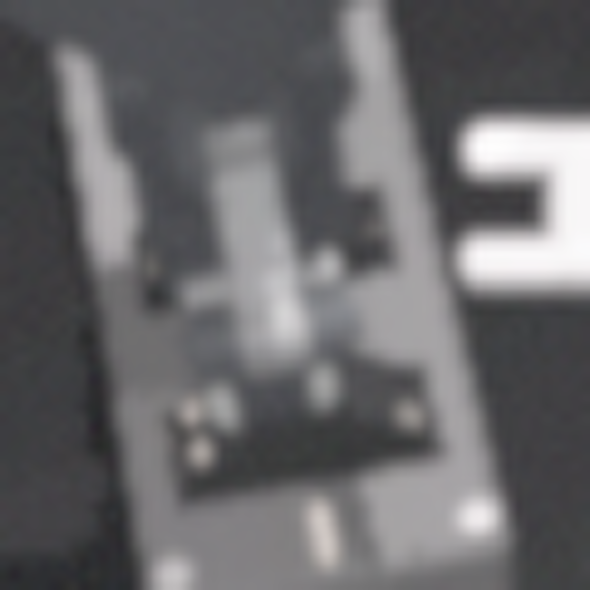

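Run:
```python
from ang import *
z=lambda a,b:((a+.5)/9.8333-.5+180,(b+.5)/9.8333-.5+190)
t,r=angle(2,[("side",4,-1,1,*z(190,412)),("side",4,-1,-1,*z(200,452)),("side",2,1,-1,*z(408,412))],2.15)
print(t,np.degrees(2.094-t),r)
```

```text
2.0769728089072497 0.9755861865773343 [[0.2, -0.0], [-0.1, -0.0], [0.0, -0.2]]
```

Right wheel: about 2.08 rad against the target 2.094, within 1°. Now the left wheel.

apply_moves --pt "0 0 0 0 0 -0.5 1" --pt "0 0 0 0 0 -2 1" --pt "0 0 0 2.5 0 -2.5 1" --pt "0 0 0 5.5 0 -2.5 1" --pt "0 0 0 8 0 -2.5 1" --pt "0 0 0 8.8 0 -2 1" --pt "0 0 0 8.8 0 -1.2 1" --pt "0 0 0 8.8 0 -0.6 1" --pt "0 0 0 8.8 0 -0.39 1" --pt "0 0 0 8.8 0 -0.39 1"

```text
time_s: 24.35
tool_pos: [0.524, 0.0293, 0.1563]
eef_rot: [-2.273, -2.166, 0.004]
ft_force: [0.2, -0.5, 1.0]
gripper_width: 0.0002
```

```bash
python3 look2.py 18 170 170 60 80
```

```text
24.35 [0.52396135 0.02930978 0.15634527] [ 0.16938392 -0.49440173  0.9627243 ]
7.375
```

View pics/l18.png

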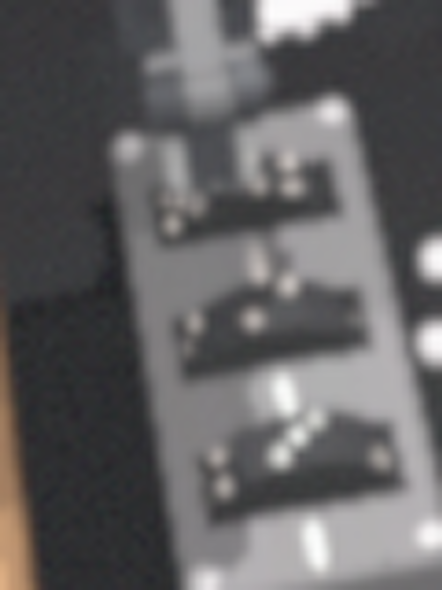

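apply_moves --pt "0 0 0 0 0 0.04 1" --pt "0 0 0 0 0 0.08 1" --pt "0 0 0 0 0 0.12 1" --pt "0 0 0 0 0 0.16 1" --pt "0 0 0 0 0 0.2 1" --pt "0 0 0 0 0 0.2 1" --pt "0 0 0 0 0 0.2 1" --pt "0 0 0 0 0 0.2 1" --pt "0 0 0 0 0 0.2 1" --pt "0 0 0 0 0 0.2 1"

```text
time_s: 25.23
tool_pos: [0.525, 0.0305, 0.1563]
eef_rot: [-2.273, -2.169, -0.0]
ft_force: [-0.1, -0.3, 1.2]
gripper_width: -0.0
```

apply_moves --pt "0 0 0 0 0 0.04 1" --pt "0 0 0 0 0 0.08 1" --pt "0 0 0 0 0 0.12 1" --pt "0 0 0 0 0 0.12 1" --pt "0 0 0 0 0 0.12 1" --pt "0 0 0 0 0 0.12 1" --pt "0 0 0 0 0 0.12 1" --pt "0 0 0 0 0 0.12 1" --pt "0 0 0 0 0 0.12 1" --pt "0 0 0 0 0 0.12 1"

```text
time_s: 26.07
tool_pos: [0.525, 0.0305, 0.1551]
eef_rot: [2.273, 2.169, 0.0]
ft_force: [-0.4, -0.4, -0.0]
gripper_width: 0.0002
```

apply_moves --pt "0 0 0 0 0 0.04 1" --pt "0 0 0 0 0 0.08 1" --pt "0 0 0 0 0 0.12 1" --pt "0 0 0 0 0 0.14 1" --pt "0 0 0 0 0 0.14 1" --pt "0 0 0 0 0 0.14 1" --pt "0 0 0 0 0 0.14 1" --pt "0 0 0 0 0 0.14 1" --pt "0 0 0 0 0 0.14 1" --pt "0 0 0 0 0 0.14 1"

```text
time_s: 26.9
tool_pos: [0.525, 0.0305, 0.1537]
eef_rot: [2.273, 2.169, 0.0]
ft_force: [0.4, 0.8, 0.2]
gripper_width: -0.0
```

apply_moves --pt "0 0 0 0 0 0.04 1" --pt "0 0 0 0 0 0.08 1" --pt "0 0 0 0 0 0.12 1" --pt "0 0 0 0 0 0.13 1" --pt "0 0 0 0 0 0.13 1" --pt "0 0 0 0 0 0.13 1" --pt "0 0 0 0 0 0.13 1" --pt "0 0 0 0 0 0.13 1" --pt "0 0 0 0 0 0.13 1" --pt "0 0 0 0 0 0.13 1"

```text
time_s: 27.73
tool_pos: [0.525, 0.0304, 0.1524]
eef_rot: [2.273, 2.169, 0.0]
ft_force: [0.4, -0.1, -0.5]
gripper_width: 0.0001
```

apply_moves --pt "0 0 0 0 0 0.04 1" --pt "0 0 0 0 0 0.08 1" --pt "0 0 0 0 0 0.12 1" --pt "0 0 0 0 0 0.13 1" --pt "0 0 0 0 0 0.13 1" --pt "0 0 0 0 0 0.13 1" --pt "0 0 0 0 0 0.13 1" --pt "0 0 0 0 0 0.13 1" --pt "0 0 0 0 0 0.13 1" --pt "0 0 0 0 0 0.13 1"

```text
time_s: 28.57
tool_pos: [0.5252, 0.0305, 0.1519]
eef_rot: [2.272, 2.168, 0.001]
ft_force: [-2.2, -0.1, 6.0]
gripper_width: -0.0003
```

```bash
python3 look2.py 19 170 165 60 60
```

```text
28.5667 [0.52522157 0.03049511 0.15187242] [-2.1812033  -0.08105264  5.97780963]
9.833333333333334
```

View pics/l19.png

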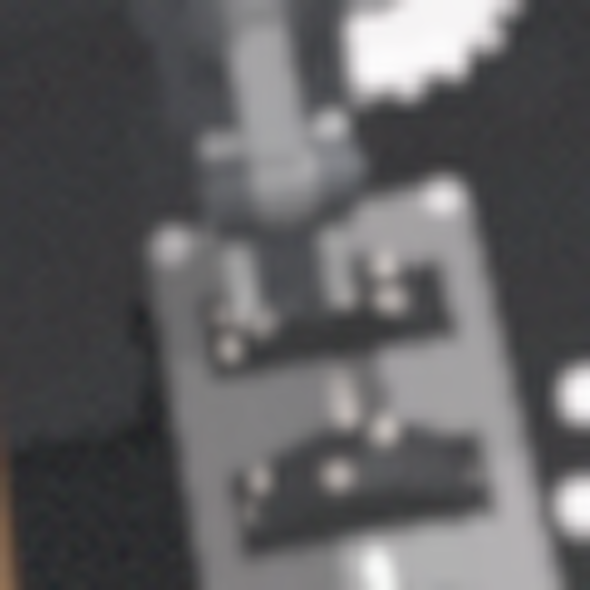

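Contact on the left wheel at 6 N (tip at about (199,197)). I'll make a cautious first drag in +x, watching the force.

apply_moves --pt "0 0 0 0 0.05 0 1" --pt "0 0 0 0 0.1 0 1" --pt "0 0 0 0 0.15 0 1" --pt "0 0 0 0 0.2 0 1" --pt "0 0 0 0 0.2 0 1" --pt "0 0 0 0 0.2 0 1" --pt "0 0 0 0 0.2 0 1" --pt "0 0 0 0 0.2 0 1" --pt "0 0 0 0 0.2 0 1" --pt "0 0 0 0 0.2 0 1"

```text
time_s: 29.45
tool_pos: [0.5267, 0.0304, 0.1518]
eef_rot: [-2.273, -2.169, 0.0]
ft_force: [-3.2, -0.2, 7.2]
gripper_width: 0.0002
```

apply_moves --pt "0 0 0 0 0.1 0.01 1" --pt "0 0 0 0 0.2 0.02 1" --pt "0 0 0 0 0.3 0.02 1" --pt "0 0 0 0 0.4 0.02 1" --pt "0 0 0 0 0.5 0.02 1" --pt "0 0 0 0 0.6 0.02 1" --pt "0 0 0 0 0.7 0.02 1" --pt "0 0 0 0 0.8 0.02 1" --pt "0 0 0 0 0.9 0.02 1" --pt "0 0 0 0 1 0.02 1"

```text
time_s: 30.28
tool_pos: [0.5366, 0.0299, 0.1518]
eef_rot: [-2.273, -2.169, 0.0]
ft_force: [-3.8, -0.3, 6.7]
gripper_width: 0.0001
```

```bash
python3 look2.py 20 170 165 60 60
```

```text
30.2833 [0.5365987  0.02989508 0.15181864] [-3.84782809 -0.28549626  6.67579707]
9.833333333333334
```

View pics/l20.png

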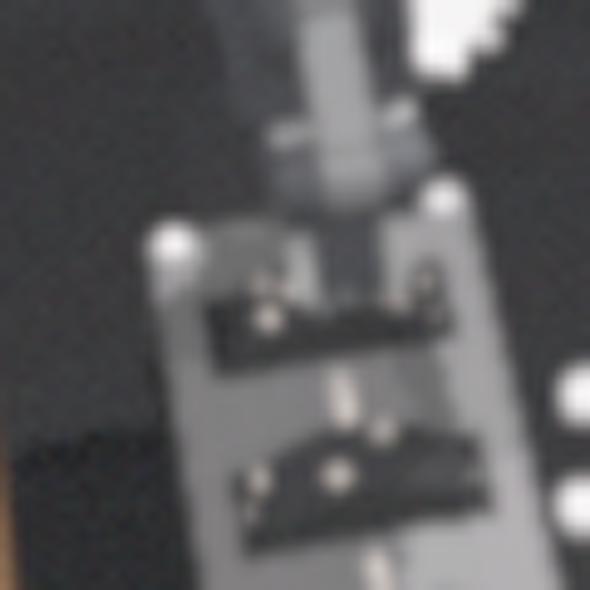

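Run:
```python
from ang import *
f=590/60
z=lambda a,b:((a+.5)/f-.5+170,(b+.5)/f-.5+165)
for o in ([("side",5,1,-1,*z(268,318))],[("side",5,1,-1,*z(268,318)),("side",5,1,1,*z(262,280))],[("side",5,-1,-1,*z(268,318))]):
    t,r=angle(0,o,3.8); print(t,np.degrees(4.189-t),r)
for th in (3.46,3.7,3.9,4.0,4.1):
    print(th,{(n,du,dv):((rim("side",0,n,du,dv,th)-[170,165]+.5)*f-.5).round(0).tolist() for n,du,dv in [(4,1,-1),(4,-1,-1),(4,1,1),(5,-1,-1),(5,1,-1),(5,1,1),(5,0,0),(6,-1,-1)]})
```

```text
3.887266054649994 17.288081604386367 [[-0.1, -0.1]]
3.896614936098169 16.75243015423781 [[0.0, -0.2], [0.0, 0.3]]
3.506484312847227 39.10526832532515 [[-0.1, -0.1]]
3.46 {(4, 1, -1): [343.0, 294.0], (4, -1, -1): [391.0, 296.0], (4, 1, 1): [336.0, 260.0], (5, -1, -1): [263.0, 320.0], (5, 1, -1): [230.0, 348.0], (5, 1, 1): [224.0, 314.0], (5, 0, 0): [241.0, 316.0], (6, -1, -1): [213.0, 403.0]}
3.7 {(4, 1, -1): [374.0, 294.0], (4, -1, -1): [417.0, 303.0], (4, 1, 1): [367.0, 260.0], (5, -1, -1): [289.0, 307.0], (5, 1, -1): [249.0, 329.0], (5, 1, 1): [243.0, 295.0], (5, 0, 0): [265.0, 300.0], (6, -1, -1): [213.0, 383.0]}
3.9 {(4, 1, -1): [398.0, 297.0], (4, -1, -1): [435.0, 313.0], (4, 1, 1): [390.0, 263.0], (5, -1, -1): [314.0, 299.0], (5, 1, -1): [269.0, 316.0], (5, 1, 1): [262.0, 282.0], (5, 0, 0): [287.0, 289.0], (6, -1, -1): [218.0, 366.0]}
4.0 {(4, 1, -1): [409.0, 300.0], (4, -1, -1): [443.0, 319.0], (4, 1, 1): [401.0, 267.0], (5, -1, -1): [327.0, 296.0], (5, 1, -1): [280.0, 311.0], (5, 1, 1): [273.0, 277.0], (5, 0, 0): [299.0, 285.0], (6, -1, -1): [223.0, 358.0]}
4.1 {(4, 1, -1): [419.0, 304.0], (4, -1, -1): [449.0, 325.0], (4, 1, 1): [411.0, 270.0], (5, -1, -1): [340.0, 294.0], (5, 1, -1): [292.0, 306.0], (5, 1, 1): [285.0, 272.0], (5, 0, 0): [312.0, 281.0], (6, -1, -1): [228.0, 350.0]}
```

Left wheel is at 3.89 rad, 17° to go (7.4 mm of rim). Restroke.

apply_moves --pt "0 0 0 0 0 -0.3 1" --pt "0 0 0 0 -0.3 -0.5 1" --pt "0 0 0 0 -0.8 -0.5 1" --pt "0 0 0 0 -1.1 -0.4 1" --pt "0 0 0 0 -1.1 -0.25 1" --pt "0 0 0 0 -1.1 -0.12 1" --pt "0 0 0 0 -1.1 -0.06 1" --pt "0 0 0 0 -1.1 -0.02 1" --pt "0 0 0 0 -1.1 0 1" --pt "0 0 0 0 -1.1 0 1"

```text
time_s: 31.17
tool_pos: [0.5257, 0.0304, 0.1519]
eef_rot: [-2.273, -2.169, 0.0]
ft_force: [-3.8, 0.0, 5.2]
gripper_width: 0.0002
```

apply_moves --pt "0 0 0 0 0 0.02 1" --pt "0 0 0 0 0.1 0.03 1" --pt "0 0 0 0 0.2 0.03 1" --pt "0 0 0 0 0.3 0.03 1" --pt "0 0 0 0 0.4 0.03 1" --pt "0 0 0 0 0.5 0.03 1" --pt "0 0 0 0 0.6 0.03 1" --pt "0 0 0 0 0.7 0.03 1" --pt "0 0 0 0 0.76 0.03 1" --pt "0 0 0 0 0.76 0.03 1"

```text
time_s: 32.0
tool_pos: [0.5336, 0.0301, 0.1518]
eef_rot: [2.273, 2.169, 0.0]
ft_force: [-2.9, 0.5, 7.0]
gripper_width: 0.0001
```

```bash
python3 look2.py 21 170 165 60 60
```

```text
32.0 [0.53356064 0.03007139 0.15183287] [-2.88330019  0.4945411   6.9726784 ]
9.833333333333334
```

View pics/l21.png

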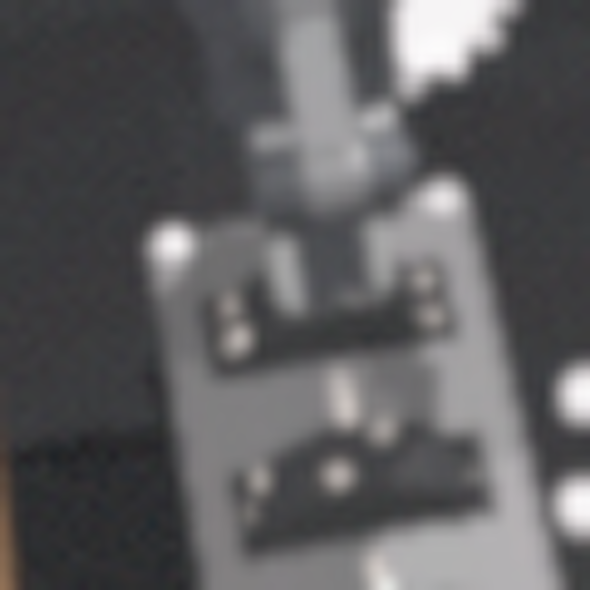

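Run:
```python
from ang import *
f=590/60
z=lambda a,b:((a+.5)/f-.5+170,(b+.5)/f-.5+165)
o=[("side",4,1,-1,*z(430,315)),("side",4,1,1,*z(425,278)),("side",6,-1,-1,*z(236,340)),("side",6,-1,1,*z(228,305))]
t,r=angle(0,o,4.1); print(t,np.degrees(4.189-t),r)
```

```text
4.230099206232075 -2.3548110584356663 [[0.1, -0.5], [-0.2, -0.1], [0.1, -0.1], [0.3, 0.0]]
```

Left wheel is at about 4.23 rad against 4.189, 2.4° over and within tolerance. I'll lift, turn, and move to above the gap left of the latch post, checking the wheels on the way.

apply_moves --pt "0 0 0 0 0 -0.5 1" --pt "0 0 0 0 0 -3.5 1" --pt "0 0 0.1 0 0 -5 1" --pt "0 0 0.22 -3 0 -5 1" --pt "0 0 0.34 -6 -0.1 -5 1" --pt "0 0 0.46 -9 -0.1 -5 1" --pt "0 0 0.58 -12 -0.1 -5 1" --pt "0 0 0.7 -14.1 -0.1 -5 1" --pt "0 0 0.82 -14.1 -0.1 -5 1" --pt "0 0 0.94 -14.1 -0.1 -5 1"

```text
time_s: 32.88
tool_pos: [0.526, -0.1124, 0.2]
eef_rot: [-3.012, -0.891, 0.001]
ft_force: [0.5, -0.1, -0.2]
gripper_width: -0.0001
```

apply_moves --pt "0 0 0.12 0 0 0 1" --pt "0 0 0.24 0 0 0 1" --pt "0 0 0.36 0 0 0 1" --pt "0 0 0.48 0 0 0 1" --pt "0 0 0.6 0 0 0 1" --pt "0 0 0.631 0 0 0.8 1" --pt "0 0 0.631 0 0 1.6 1" --pt "0 0 0.631 0 0 2 1" --pt "0 0 0.631 0 0 2 1" --pt "0 0 0.631 0 0 2 1"

```text
time_s: 33.72
tool_pos: [0.5258, -0.1107, 0.1799]
eef_rot: [-3.14, 0.073, 0.002]
ft_force: [-0.3, -0.1, 1.0]
gripper_width: -0.0001
```

```bash
python3 look2.py 22 175 170 100 130
python3 - <<'E'
from plan import *
print(lock(0,-97))
E
```

```text
33.7167 [ 0.52576512 -0.11067689  0.17988473] [-0.29131807 -0.08203121  1.0186084 ]
4.538461538461538
[ 0.52554612 -0.11018829]
```

View pics/l22.png

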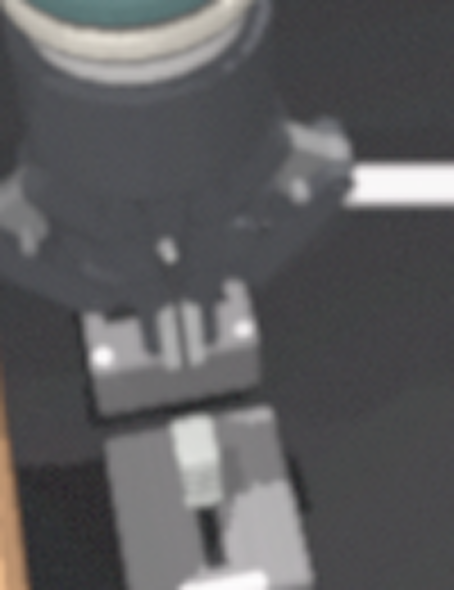

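apply_moves --pt "0 0 0 0 0 0.4 1" --pt "0 0 0 0 0 0.8 1" --pt "0 0 0 0 0 1.2 1" --pt "0 0 0 0 0 1.6 1" --pt "0 0 0 0 0 2 1" --pt "0 0 0 0 0 2.4 1" --pt "0 0 0 0 0 2.8 1" --pt "0 0 0 0 0 3 1" --pt "0 0 0 0 0 3 1" --pt "0 0 0 0 0 3 1"

```text
time_s: 34.6
tool_pos: [0.526, -0.1108, 0.1504]
eef_rot: [-3.141, 0.074, 0.0]
ft_force: [0.6, -0.2, 0.4]
gripper_width: 0.0002
```

```bash
python3 look2.py 23 175 190 100 110
```

```text
34.6 [ 0.52597878 -0.11075183  0.15043382] [ 0.62949072 -0.18960975  0.428777  ]
5.363636363636363
```

View pics/l23.png

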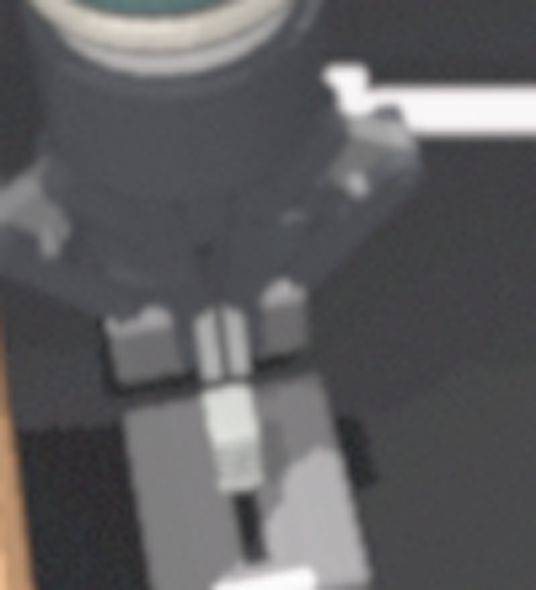

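apply_moves --pt "0 0 0 0 0 0.2 1" --pt "0 0 0 0 0 0.4 1" --pt "0 0 0 0 0 0.6 1" --pt "0 0 0 0 0 0.6 1" --pt "0 0 0 0 0.15 0.6 1" --pt "0 0 0 0 0.3 0.6 1" --pt "0 0 0 0 0.45 0.6 1" --pt "0 0 0 0 0.6 0.6 1" --pt "0 0 0 0 0.6 0.6 1" --pt "0 0 0 0 0.6 0.6 1"

```text
time_s: 35.48
tool_pos: [0.5258, -0.1169, 0.1446]
eef_rot: [-3.141, 0.074, -0.0]
ft_force: [-0.2, -0.5, 0.3]
gripper_width: 0.0001
```

apply_moves --pt "0 0 0 0 0.1 0 1" --pt "0 0 0 0 0.2 0 1" --pt "0 0 0 0 0.3 0 1" --pt "0 0 0 0 0.4 0 1" --pt "0 0 0 0 0.5 0 1" --pt "0 0 0 0 0.5 0 1" --pt "0 0 0 0 0.5 0 1" --pt "0 0 0 0 0.5 0 1" --pt "0 0 0 0 0.5 0 1" --pt "0 0 0 0 0.5 0 1"

```text
time_s: 36.32
tool_pos: [0.5255, -0.1216, 0.1446]
eef_rot: [-3.141, 0.074, -0.0]
ft_force: [0.2, 3.3, 1.5]
gripper_width: 0.0002
```

apply_moves --pt "0 0 0 0 0.1 0 1" --pt "0 0 0 0 0.2 0 1" --pt "0 0 0 0 0.3 0 1" --pt "0 0 0 0 0.4 0 1" --pt "0 0 0 0 0.4 0 1" --pt "0 0 0 0 0.4 0 1" --pt "0 0 0 0 0.4 0 1" --pt "0 0 0 0 0.4 0 1" --pt "0 0 0 0 0.4 0 1" --pt "0 0 0 0 0.4 0 1"

```text
time_s: 37.15
tool_pos: [0.5253, -0.1261, 0.1446]
eef_rot: [3.14, -0.074, 0.0]
ft_force: [-0.5, 1.7, 0.1]
gripper_width: -0.0004
```

```bash
python3 look2.py 24 175 190 100 110
```

```text
37.15 [ 0.52532752 -0.1260533   0.1445779 ] [-0.54053981  1.68823078  0.09443637]
5.363636363636363
```

View pics/l24.png

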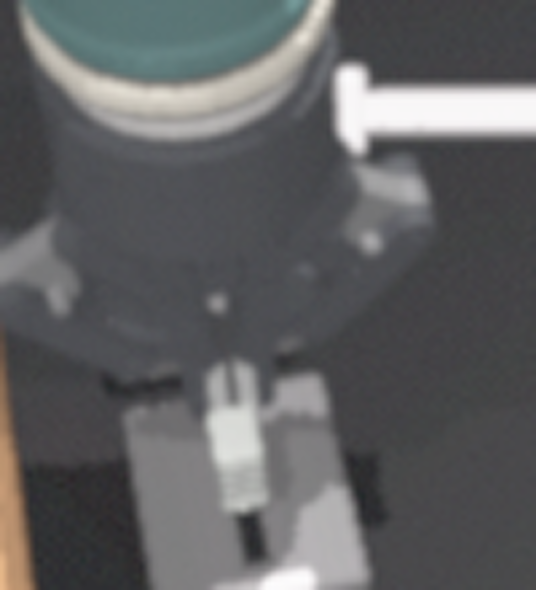

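The post has slid from rows 385–490 to 405–510 in the zoom, about 6–7 mm and beyond the 2 mm block. The wheels are right, so I'll carry on to the end stop.

apply_moves --pt "0 0 0 0 0.1 0 1" --pt "0 0 0 0 0.2 0 1" --pt "0 0 0 0 0.3 0 1" --pt "0 0 0 0 0.4 0 1" --pt "0 0 0 0 0.5 0 1" --pt "0 0 0 0 0.6 0 1" --pt "0 0 0 0 0.7 0 1" --pt "0 0 0 0 0.75 0 1" --pt "0 0 0 0 0.75 0 1" --pt "0 0 0 0 0.75 0 1"

```text
time_s: 38.03
tool_pos: [0.525, -0.1334, 0.1445]
eef_rot: [3.14, -0.074, -0.0]
ft_force: [-0.9, 1.7, 0.8]
gripper_width: 0.0001
```

apply_moves --pt "0 0 0 0 0.05 0 1" --pt "0 0 0 0 0.1 0 1" --pt "0 0 0 0 0.15 0 1" --pt "0 0 0 0 0.15 0 1" --pt "0 0 0 0 0.15 0 1" --pt "0 0 0 0 0.15 0 1" --pt "0 0 0 0 0.15 0 1" --pt "0 0 0 0 0.15 0 1" --pt "0 0 0 0 0.15 0 1" --pt "0 0 0 0 0.15 0 1"

```text
time_s: 38.87
tool_pos: [0.5249, -0.1348, 0.1445]
eef_rot: [3.141, -0.074, 0.0]
ft_force: [-0.6, 3.1, 1.9]
gripper_width: -0.0001
```

apply_moves --pt "0 0 0 0 0.05 0 1" --pt "0 0 0 0 0.1 0 1" --pt "0 0 0 0 0.15 0 1" --pt "0 0 0 0 0.15 0 1" --pt "0 0 0 0 0.15 0 1" --pt "0 0 0 0 0.15 0 1" --pt "0 0 0 0 0.15 0 1" --pt "0 0 0 0 0.15 0 1" --pt "0 0 0 0 0.15 0 1" --pt "0 0 0 0 0.15 0 1"

```text
time_s: 39.7
tool_pos: [0.5249, -0.1352, 0.1446]
eef_rot: [-3.139, 0.073, -0.0]
ft_force: [-0.7, 6.4, 1.2]
gripper_width: -0.0
```

```bash
python3 look2.py 25 175 190 100 110
```

```text
39.7 [ 0.52488864 -0.13516917  0.1446109 ] [-0.73220644  6.3524105   1.19684183]
5.363636363636363
```

View pics/l25.png

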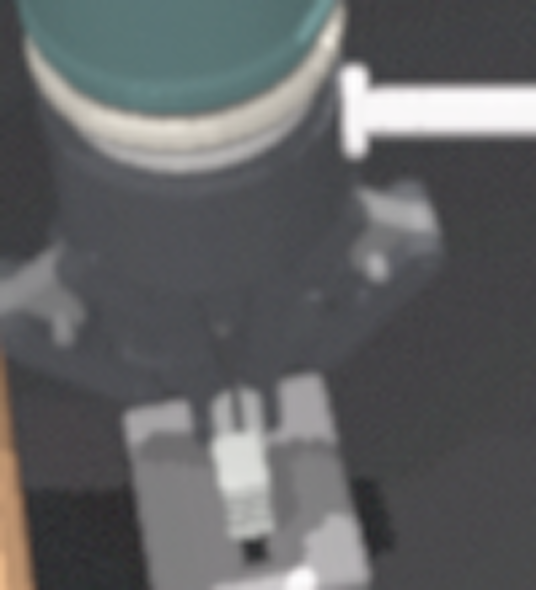

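It moved only 0.4 mm for 1.5 mm commanded and Fy rose to 6.4 N, so this is the end stop. One last nudge, then back off and lift clear.

apply_moves --pt "0 0 0 0 0.05 0 1" --pt "0 0 0 0 0.1 0 1" --pt "0 0 0 0 0.1 0 1" --pt "0 0 0 0 0.1 0 1" --pt "0 0 0 0 -0.2 0 1" --pt "0 0 0 0 -0.6 0 1" --pt "0 0 0 0 -0.8 0 1" --pt "0 0 0 0 -0.8 -2 1" --pt "0 0 0 0 -0.8 -5 1" --pt "0 0 0 0 -0.8 -8 1"

```text
time_s: 40.58
tool_pos: [0.5243, -0.1285, 0.2239]
eef_rot: [3.141, -0.075, -0.005]
ft_force: [0.2, 0.1, 0.7]
gripper_width: 0.0003
```

apply_moves --pt "0 0 0 0 0 -1 1" --pt "0 0 0 -4 0 -2 1" --pt "0 0 0 -8 0 -2 1" --pt "0 0 0 -12 0 -2 1" --pt "0 0 0 -16 0 -2 1" --pt "0 0 0 -18 0 -2 1" --pt "0 0 0 -20 0 -2 1" --pt "0 0 0 -20 0 -2 1" --pt "0 0 0 -20 0 -2 1" --pt "0 0 0 -20 0 -2 1"

```text
time_s: 41.42
tool_pos: [0.3259, -0.1191, 0.2443]
eef_rot: [3.14, -0.074, 0.001]
ft_force: [-0.2, 0.4, 0.4]
gripper_width: -0.0002
```

Run:
```python
from h import *
s=state(); print(s["time_s"],s["tool_pos"],s["ft_force"])
for n,b in (("top",(140,140,290,180)),("side",(140,120,210,250))):
    im=read_camera(n)[:,:,::-1]; cv2.imwrite(f"pics/{n}26.png",im)
    x,y,w,h=b; f=min(790/w,590/h)
    cv2.imwrite(f"pics/{n}26z.png",cv2.resize(im[y:y+h,x:x+w],None,fx=f,fy=f,interpolation=cv2.INTER_CUBIC))
```

```text
41.4167 [ 0.32587539 -0.1191151   0.244287  ] [-0.1641855   0.38865215  0.36711001]
```

View pics/top26z.png

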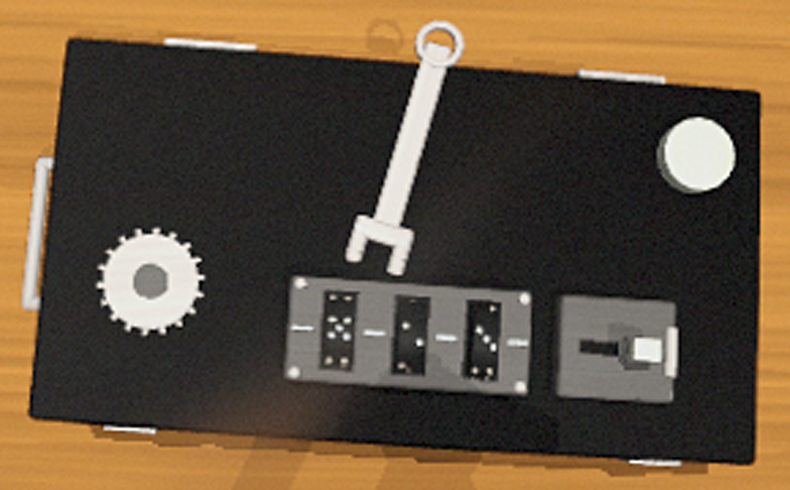

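View pics/side26z.png

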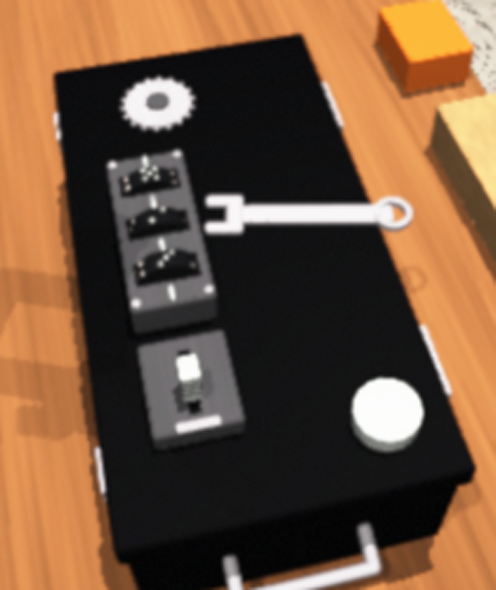

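The top view shows 5-2-3 in line with the pointers. The post has shifted about 10.5 px (about 17 mm by eye), and the wrench, sprocket and tin lie where they were. I'll hand in.

```bash
python3 -c "
from station import *
print(hand_in())"
```

```text
the job is handed in; nothing more can be done
None
```

The lock now shows 5-2-3, the latch is open, and the job is handed in at about 41 s of the 70 s allowed; no verdict was reported.

- **Wheels:** I rolled the right wheel back to 3 in two strokes and the left wheel forward to 5 in two strokes. Fitted from the dots, the right wheel stood about 1° from its mark and the left about 2.4° past, both inside the 7°. I did not touch the middle wheel and it still shows 2.
- **Pressure:** the highest force I read on a wheel was 7.2 N. Readings come only at the end of each call, so forces in between went unseen. From the contact stiffness I estimate at most about 10–12 N.
- **Latch:** I pushed the post with shut fingers to its end stop. The last 1.5 mm commanded moved it only 0.4 mm, and the side force rose to 6.4 N. I nudged once more, then backed off. The last pictures put its travel at about 16–17 mm.
- **Bystanders:** in the last pictures the wrench, sprocket and tin lie where they were, and the arm was clear with its force readings near zero.

**What disagreed:**
- **Fingertip height:** the visible fingertips sit about 30 mm above the reported TCP. Wheel contact came at reported heights of 0.156 m and 0.152 m, against the 0.187 m and 0.183 m fitted from the pictures. I found the heights by feel, which cost about 20 s of extra descents.
- **Latch-to-block gap:** I measured about 41 mm between post and block, not the stated 32 mm. It did not affect the push.

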